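Tip the parts bin onto its back against the packing board and load it

ROBOT

A 6-joint arm with a two-finger parallel gripper is mounted at the origin on a cart in front of the work surface, level with it; the furniture and walls round the work are solid. World frame = base frame: x ahead of the robot, y to its left, z up, the work surface at z = 0. Lengths are in m, angles in rad, forces in N, time in s.
With the tool pointing down it reaches from about 0.3 to 0.825 m from the base axis. Payload 5.4 kg.
Tool frame: the origin (TCP) lies on the front face of the gripper's body, between the roots of the fingers; the fingertips stand 88 mm ahead of it and the grasp point (between the pads) lies 69 mm ahead of it; z points along the fingers, y is the direction in which the jaws open and shut (so a half turn about z gives the same grasp; the last joint's range is limited). The gripper opens to 92 mm and grips with 3 to 60 N. Pads are 20 mm wide; open, the fingers measure 128 mm over their backs; the gripper's body (75 mm by 189 mm) begins 69 mm behind the grasp point.
Start: joints at [1.136, 0.158, 1.597, -0, 1.386, -0.21], TCP at [0.128, 0.561, 0.303] pointing down, gripper open.
Joint ranges: [-2.91, 2.91], [-0.94, 2.29], [0.18, 2.7], [-1.29, 4.43], [0.17, 2.64], [-3, 3]. Speed limits (rad/s): [2.57, 2.57, 3.14, 3.14, 3.14, 3.14].

INTERFACE

Orientations are given as [roll, pitch, yaw] about the fixed x, y, z axes, in that order (R = Rz(yaw) Ry(pitch) Rx(roll)).
In Python, from plant import observe, get_image, workorder gives the robot as it stands. The module is installed in compiled form; this text tells all that it offers.
- The arm moves only by the tool step_arm, never from a script. Its argument "increments" is a list of rows, each an object with "translation": the shift along the world's x, y, z in m, a list of three; "rot": the turn, a rotation vector about the world's x, y, z in degrees, a list of three; "grip": the closure, from -1 (fully open) to 1 (shut). In form: [{"translation": [x, y, z], "rot": [rx, ry, rz], "grip": grip}, ...]. A call has 1 to 20 rows; each row shifts and turns the commanded pose from where the row before left it; what a row does not reach is not made up. A row lasts 1/12 s, in which the tool goes at most 41.7 mm and 7.16 degrees, less where a joint would pass 70% of its speed; a pose out of reach is approached as far as the arm can. A call with a gripper value outside its range is refused whole. The fingers move at their own pace and stop on an object; "newtons" is the grip in N (left out, the last holds). Time passes only in rows, so rows that do not move let the fingers close. It gives the time, the measured TCP pose, the force and the opening at its end, in the units of the state.
- observe(): the state, without advancing time (a new reading comes with each control period).
- get_image(name): name is "side" or "top"; returns a dict with "image" (384x512x3 uint8, red, green, blue), "vertical_fov" (degrees; the focal length in pixels is half the picture's height over the tangent of half this angle, whatever the lens; pixels are square), "cx", "cy" (the principal point, pixels), "T" (4x4, takes a point from camera to world coordinates). Camera axes: x right, y down, z forward; pixel columns grow to the right and rows downward; lengths in m; the calibration is good to about 2 mm. A picture is of the moment at which its call begins. There is no depth.
- workorder.sign_off(): hands the job in, once; it reports no verdict.
The state is a dict: "time_s": time; "joints": joint angles; "qd": joint speeds; "joint_efforts": joint torques, N m; "eef_pos": TCP position; "ee_rot": TCP orientation; "force": force on the tool from outside, world axes, zero at the start; "torque": the same for the moment, N m; "grip_width": finger opening in m.
Only numpy, scipy, OpenCV 4.12 (cv2) and the standard library are available. Lean on these libraries where they do the work, as an engineer would, in place of code of your own. Each camera call takes 0.05 s, during which the arm holds its last target.

TASK

The grey parts bin stands on end in front of the packing board: without lifting it, slide it until its foot is square and snug against the board's front edge, then push high on its front so that it tips over that edge and lies flat on its back on the board, mouth up and foot end still at that edge. Then pack every one of the loose parts that are on the bench (out of heat sink, spool of solder, glue pot, two USB adapters and sleeve roll; one may be missing) into the bin, so that they rest inside it below its rim. Leave the white thermos standing where it is.

Things in the scene. Friction and masses are not known exactly. Their poses are not given: they have to be found in the camera images.
- parts_bin: Open-fronted grey plastic bin, 70 x 160 x 185 mm (depth, breadth, height) as it stands on end at the start, 0.3 to 0.65 kg, walls 5 mm. Origin: centre of its underside as it stands; z from its foot end to its head end (up at the start), x from its front to its back (away from the robot at the start), y along its breadth. When it lies as wanted, z points away from the robot and x down.
- bin_foot (a point): Middle of the lower back edge of the bin's foot, which meets the board (bin frame: x 35, y 0, z 0 mm); axes as the bin's. At the start the bin stands 20 to 55 mm short of the board, turned up to 0.2 rad to it. Pushed low (sill) it slides on the bench; pushed high (panel), foot against the board, it tips with 1 to 3 N, passes its balance at about 21 degrees and falls onto its back.
- bin_mouth (a point): Centre of the mouth in the plane of its rim (bin frame: x -35, y 0, z 75 mm); axes as the bin's. The front face has a sill from z 0 to 25 mm, the mouth from z 25 to 125 mm (150 mm wide in y), and a closed panel with a blank label from z 125 to 185 mm. The hollow behind is 65 mm deep, rim to inner back; the back is flat and closed. With the bin lying on the board the rim is 85 mm above the bench.
- bin_centre (a point): On the bin: centre of its outline (x = 0, y = 0, z = 92.5 mm in the bin's frame). While the bin stands, the front panel overhangs the work at the sill: a gripper held upright may meet the panel with its body first and tip the bin too early, so push low with a part that stands out ahead of the body, or with the tool leaning back.
- packing_board: Plywood board screwed flat to the bench (fixed), 165 x 200 x 15 mm (x, y, z). Origin: centre of its underside; x points away from the robot across the bench (turned by up to 0.12 rad), z up.
- board_edge (a point): Middle of the top of the board's front edge, the edge towards the robot (15 mm above the bench); axes as the board's. This 15 mm high edge is the stop.
- heat_sink: Square finned aluminium heat sink, 50 x 50 x 21 mm, 0.12 kg. Origin: centre of its underside, z up through the fins. May be absent.
- spool: Spool of solder wire standing on end, 52 mm across, 50 mm high, 0.25 kg. Origin: centre of its underside, z along its axis. May be absent.
- glue_pot: Round brown glue pot with a white cap, 60 mm high: body 36 mm across up to 46 mm, cap 28 mm across above; 0.07 kg. Origin: centre of its underside, z up. May be absent.
- adapter_0: Small dark grey USB adapter lying flat, 56 x 18 x 11 mm, 0.02 kg. Origin: centre of its underside; x along its length, plug (12 mm wide, 5 mm thick) towards -x, body 18 mm wide from x = -14 to +28 mm. May be absent.
- adapter_1: Small red USB adapter lying flat, otherwise like adapter_0: 56 x 18 x 11 mm, same frame. May be absent.
- sleeve_roll: Small solid teal roll of shrink sleeve standing on end, 20 mm across, 32 mm high, 0.03 kg. Origin: centre of its underside, z along its axis. May be absent.
- thermos: White thermos standing on the bench beyond the board to the left, 60 mm across, 182 mm high. Origin: centre of its underside, z up. To be left alone.

How it is judged:
By the outcome, as a careful person would: the job done as asked, in the order asked, and still so for the second after the job is handed in, with the robot touching nothing.
Of heat_sink, spool, glue_pot, adapter_0, adapter_1, sleeve_roll only 5 to 6 are there at a start; the rules pass over those that are not, and their reading is None.
At some moment in a run one of heat_sink, spool may be knocked a few centimetres aside while the robot is not near it.
Once in a run the grip may slacken for a moment while it holds something.
It also fails if it takes over 192 s, if anything falls off the work surface, if the arm or the gripper's body presses on something with over 40 N, if the wrist force passes 120 N, or if a joint passes its speed limit or range.

## Working session

There is one attempt and no reset: what is moved stays moved. The work goes in short steps, Python scripts to look and compute and a tool call to move; the robot and the scene stay as the last step left them, time stands still between calls to the robot, and variables do not carry over. Pictures are saved under pics/ and viewed, and the job is handed in when it is done.

Besides the shell and the picture viewer there is one more tool, called after "Emit:" as name([rows], argument=value, ...), one row to a line, values as JSON. step_arm: Moves the arm, as the interface text tells. Its arguments: {"type":"object","properties":{"increments":{"type":"array"},"newtons":{"type":"number"}},"required":["increments"]}

```bash
mkdir -p pics; ls
cat > h.py <<'E'
import numpy as np, cv2
from plant import observe, get_image, workorder
def shot(n,fn):
    d=get_image(n); cv2.imwrite('pics/'+fn+'.png',cv2.cvtColor(d['image'],cv2.COLOR_RGB2BGR)); np.savez(''+n+'.npz',**d); return d
def f(d): return d['image'].shape[0]/2/np.tan(np.radians(float(d['vertical_fov']))/2)
def ray(d,u,v,z):
    T=d['T'];r=T[:3,:3]@np.array([(u-d['cx'])/f(d),(v-d['cy'])/f(d),1]);o=T[:3,3]
    return o+r*(z-o[2])/r[2]
def proj(d,p):
    T=d['T'];c=T[:3,:3].T@(np.array(p)-T[:3,3]);return c[0]/c[2]*f(d)+d['cx'],c[1]/c[2]*f(d)+d['cy']
def load(n): return dict(np.load(''+n+'.npz'))
E
python3 - <<'E'
from h import *
for n in('top','side'):
    d=shot(n,n+'0');print(n,d['vertical_fov'],d['cx'],d['cy'],np.round(d['T'],4).tolist())
print(observe())
E
```

```text
pics
top 56.01389545623298 257.79996426858736 185.23383640078578 [[-0.4302, -0.7343, 0.5251, 0.0388], [-0.9027, 0.3532, -0.2456, 0.2567], [-0.0051, -0.5797, -0.8148, 0.8738], [0.0, 0.0, 0.0, 1.0]]
side 51.83769124320604 249.59039237111818 190.05128771883545 [[0.9995, 0.0099, -0.0307, 0.6077], [0.0321, -0.4073, 0.9127, -0.8942], [-0.0035, -0.9132, -0.4074, 0.4868], [0.0, 0.0, 0.0, 1.0]]
{'time_s': 0.1, 'joints': array([ 1.13592512e+00,  1.58973708e-01,  1.59805645e+00,  9.01619818e-06,
        1.38621002e+00, -2.10124540e-01]), 'qd': array([ 2.18958492e-05, -1.53672123e-04, -3.76202993e-03,  1.16309802e-03,
        2.48514567e-03,  7.01509944e-05]), 'joint_efforts': array([ 1.14096904e-04, -3.86501205e+01, -3.22961247e+01,  7.03113573e-02,
        3.38295428e-02, -4.73555463e-05]), 'eef_pos': array([0.12800219, 0.56015655, 0.30184915]), 'ee_rot': array([-3.13998322e+00, -3.52308579e-04,  2.91684404e+00]), 'force': array([-0.01353387,  0.20107418,  0.25291624]), 'torque': array([-0.02103413,  0.00937055, -0.04501397]), 'grip_width': 0.09208706473260378}
```

View pics/top0.png

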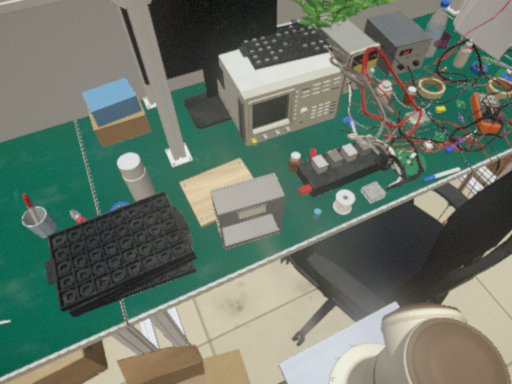

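View pics/side0.png

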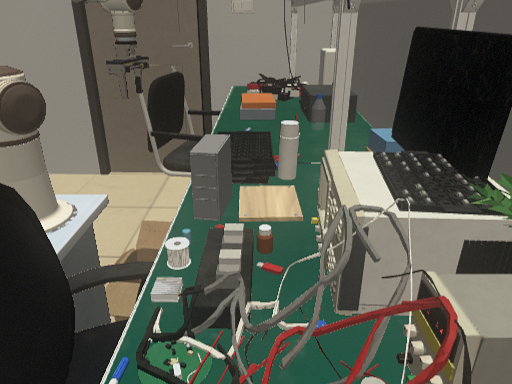

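Run:
```python
from h import *
a=cv2.imread('pics/top0.png')[130:260,170:420];cv2.imwrite('pics/t0c.png',cv2.resize(a,None,fx=3.2,fy=3.2,interpolation=cv2.INTER_CUBIC))
a=cv2.imread('pics/side0.png')[110:320,140:340];cv2.imwrite('pics/s0c.png',cv2.resize(a,None,fx=2.8,fy=2.8,interpolation=cv2.INTER_CUBIC))
```

```text
(no output)
```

View pics/t0c.png

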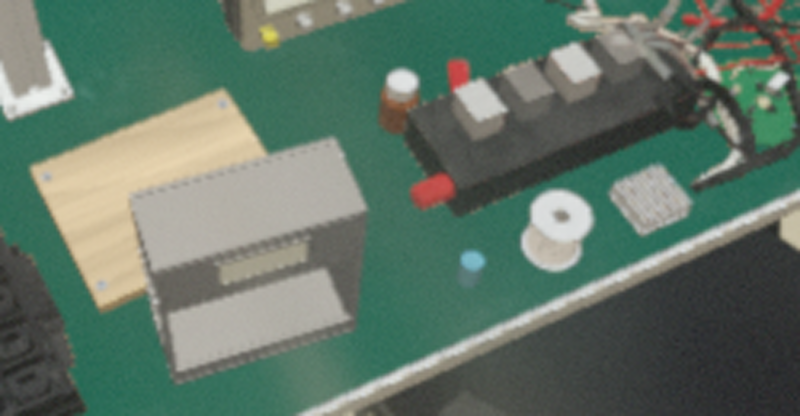

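View pics/s0c.png

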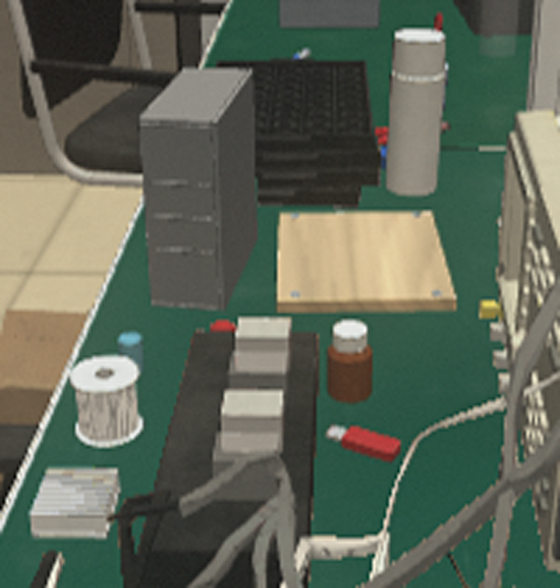

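Run:
```python
from h import *
S=load('side');T=load('top')
for n,d in(('side',S),('top',T)):
    hsv=cv2.cvtColor(d['image'],cv2.COLOR_RGB2HSV)
    m=cv2.inRange(hsv,(12,45,120),(28,160,255))
    roi=np.zeros_like(m)
    if n=='side': roi[170:230,230:315]=255
    else: roi[150:240,170:290]=255
    m&=roi
    c=max(cv2.findContours(m,0,2)[0],key=cv2.contourArea)
    ap=cv2.approxPolyDP(c,2.5,True)[:,0]
    for p in ap: print(n,p,np.round(ray(d,*p,0.015),4))
# manual
t=lambda x,y:(170+x/3.2,130+y/3.2); s=lambda x,y:(140+x/2.8,110+y/2.8)
print('bin top corners z.185 from top');
for q in[(132,196),(335,139),(367,211),(150,270)]: print(np.round(ray(T,*t(*q),.185),4))
print('bin bottom front corners from top z0')
for q in[(178,381),(355,325)]: print(np.round(ray(T,*t(*q),0),4))
print('side bin top near/far -y side, bottom')
for q in[(142,121),(220,124),(251,70),(180,70)]: print(np.round(ray(S,*s(*q),.185),4))
for q in[(152,302),(220,307),(256,232)]: print(np.round(ray(S,*s(*q),0),4))
print('heat sink top z.021',np.round(ray(T,*t(650,198),.021),4),'side',np.round(ray(S,*s(75,500),.015),4))
print('spool top',np.round(ray(T,*t(561,215),.05),4),'side',np.round(ray(S,*s(104,373),.05),4))
print('glue top',np.round(ray(T,*t(402,80),.06),4),'side',np.round(ray(S,*s(350,330),.06),4))
print('sleeve top',np.round(ray(T,*t(471,261),.032),4),'side',np.round(ray(S,*s(130,340),.032),4))
print('red side plug,end',[np.round(ray(S,*s(*q),.008),4) for q in[(329,432),(400,447)]])
print('red left block',np.round(ray(T,*t(433,190),.02),4),np.round(ray(S,*s(222,327),.02),4))
print('strip corners top z.04', [np.round(ray(T,*t(*q),.04),4) for q in[(405,110),(450,205),(690,85)]])
print('strip side z.04', [np.round(ray(S,*s(*q),.04),4) for q in[(195,333),(318,333),(160,500)]])
print('thermos top',np.round(ray(S,*s(419,36),.182),4))
print('edge of bench near',[np.round(ray(T,*t(*q),0),4) for q in[(300,416),(800,190)]])
```

```text
side [293 185] [0.7018 0.2034 0.015 ]
side [240 186] [0.5425 0.192  0.015 ]
side [239 220] [ 0.5516 -0.0219  0.015 ]
side [302 220] [ 0.7093 -0.0179  0.015 ]
top [239 158] [0.7105 0.0057 0.015 ]
top [180 182] [0.702  0.1991 0.015 ]
top [201 226] [0.5367 0.1945 0.015 ]
top [215 220] [0.5377 0.1535 0.015 ]
top [211 189] [0.639  0.1259 0.015 ]
top [252 178] [0.6235 0.002  0.015 ]
bin top corners z.185 from top
[0.514  0.1536 0.185 ]
[ 0.4965 -0.0023  0.185 ]
[0.4288 0.0065 0.185 ]
[0.4505 0.1649 0.185 ]
bin bottom front corners from top z0
[0.4521 0.1588 0.    ]
[0.435  0.0031 0.    ]
side bin top near/far -y side, bottom
[ 0.4384 -0.0068  0.185 ]
[ 0.5054 -0.0132  0.185 ]
[0.5188 0.1492 0.185 ]
[0.4495 0.1478 0.185 ]
[0.4322 0.0145 0.    ]
[0.4967 0.0064 0.    ]
[0.5176 0.1746 0.    ]
heat sink top z.021 [ 0.4246 -0.2872  0.021 ] side [ 0.431  -0.2959  0.015 ]
spool top [ 0.4299 -0.1898  0.05  ] side [ 0.4324 -0.1915  0.05  ]
glue top [ 0.6135 -0.1357  0.06  ] side [ 0.6157 -0.1396  0.06  ]
sleeve top [ 0.4321 -0.1047  0.032 ] side [ 0.4363 -0.1113  0.032 ]
red side plug,end [array([ 0.6004, -0.2022,  0.008 ]), array([ 0.6526, -0.2198,  0.008 ])]
red left block [ 0.5166 -0.1175  0.02  ] [ 0.5068 -0.0665  0.02  ]
strip corners top z.04 [array([ 0.5948, -0.1304,  0.04  ]), array([ 0.4852, -0.1142,  0.04  ]), array([ 0.5053, -0.3853,  0.04  ])]
strip side z.04 [array([ 0.4901, -0.1124,  0.04  ]), array([ 0.5901, -0.1099,  0.04  ]), array([ 0.4945, -0.3261,  0.04  ])]
thermos top [0.691  0.2955 0.182 ]
edge of bench near [array([0.3808, 0.0816, 0.    ]), array([ 0.3819, -0.4298, -0.    ])]
```

Emit:
step_arm([
  {"translation": [0.015,-0.0345,-0.005],"rot": [0,0,0.75],"grip": -1},
  {"translation": [0.015,-0.0345,-0.005],"rot": [0,0,0.75],"grip": -1},
  {"translation": [0.015,-0.0345,-0.005],"rot": [0,0,0.75],"grip": -1},
  {"translation": [0.015,-0.0345,-0.005],"rot": [0,0,0.75],"grip": -1},
  {"translation": [0.015,-0.0345,-0.005],"rot": [0,0,0.75],"grip": -1},
  {"translation": [0.015,-0.0345,-0.005],"rot": [0,0,0.75],"grip": -1},
  {"translation": [0.015,-0.0345,-0.005],"rot": [0,0,0.75],"grip": -1},
  {"translation": [0.015,-0.0345,-0.005],"rot": [0,-5,0.75],"grip": -1},
  {"translation": [0.015,-0.0345,-0.005],"rot": [0,-5,0.75],"grip": -1},
  {"translation": [0.015,-0.0345,-0.005],"rot": [0,-5,0.75],"grip": -1},
  {"translation": [0.015,-0.0345,-0.005],"rot": [0,-5,0.75],"grip": -1},
  {"translation": [0.015,-0.0345,-0.005],"rot": [0,-5,0.75],"grip": -1},
  {"translation": [0.01,-0.0345,-0.005],"rot": [0,-5,0.75],"grip": -1},
  {"translation": [0,-0.0345,-0.005],"rot": [0,-5,0.75],"grip": -1},
  {"translation": [0,0,0],"rot": [0,0,0],"grip": -1},
  {"translation": [0,0,0],"rot": [0,0,0],"grip": -1},
])

```text
time_s: 1.43
eef_pos: [0.3451, 0.0895, 0.2274]
ee_rot: [3.091, 0.584, 3.077]
force: [-0.2, -0.9, 0.8]
grip_width: 0.0918
```

Run:
```python
from h import *
for n in('top','side'): d=shot(n,n+'1')
print(observe())
```

```text
{'time_s': 1.5333, 'joints': array([-0.15572814, -0.94353827,  2.61697236,  0.13431237,  0.89235951,
       -1.73792519]), 'qd': array([ 0.04575512, -0.00316925, -0.0157037 ,  0.00054845, -0.00276167,
       -0.00554868]), 'joint_efforts': array([-1.44865595e+00, -2.23985061e+00, -3.43747759e+01,  3.41858799e-01,
       -2.00438417e+00, -1.57075207e-02]), 'eef_pos': array([0.34519965, 0.09186697, 0.22910809]), 'ee_rot': array([3.09149647, 0.58660042, 3.08446781]), 'force': array([-0.62034244,  0.16751554,  0.27149581]), 'torque': array([0.01413436, 0.33166901, 0.01543293]), 'grip_width': 0.09203107358227491}
```

View pics/side1.png

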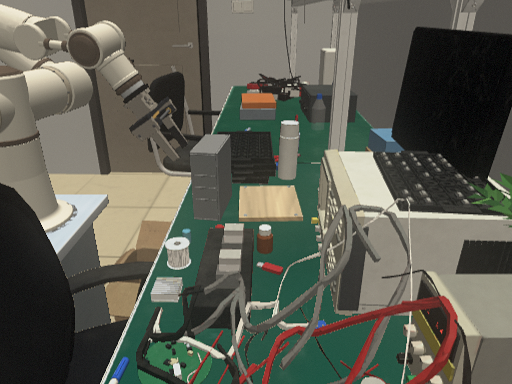

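```bash
cat >> h.py <<'E'
from scipy.spatial.transform import Rotation as Ro
def todo(pos,rpy,o=None):
    o=o or observe()
    A=Ro.from_euler('xyz',o['ee_rot']);B=Ro.from_euler('xyz',rpy)
    print('dpos',np.round(np.array(pos)-o['eef_pos'],4),'rotdeg',np.round(np.degrees((B*A.inv()).as_rotvec()),2))
E
python3 - <<'E'
from h import *
S=load('side')
print(ray(S,239.5,220.5,0),ray(S,302.5,220.5,0),ray(S,239.5,186,0.015),ray(S,293,185,.015))
todo([.375,.08,.092],[np.pi,.436,3.184])
E
```

```text
[0.55122501 0.00312759 0.        ] [0.7135242  0.00729212 0.        ] [0.54096476 0.19192879 0.015     ] [0.701839   0.20337606 0.015     ]
dpos [ 0.0298 -0.0119 -0.1371] rotdeg [-2.44  8.65  4.29]
```

Emit:
step_arm([
  {"translation": [0.01,-0.004,-0.01],"rot": [-0.8,2.9,1.4],"grip": -1},
  {"translation": [0.01,-0.004,-0.02],"rot": [-0.8,2.9,1.4],"grip": -1},
  {"translation": [0.01,-0.004,-0.02],"rot": [-0.8,2.9,1.4],"grip": -1},
  {"translation": [0,0,-0.025],"rot": [0,0,0],"grip": -1},
  {"translation": [0,0,-0.025],"rot": [0,0,0],"grip": -1},
  {"translation": [0,0,-0.02],"rot": [0,0,0],"grip": -1},
  {"translation": [0,0,-0.01],"rot": [0,0,0],"grip": -1},
  {"translation": [0,0,0],"rot": [0,0,0],"grip": -1},
  {"translation": [0,0,0],"rot": [0,0,0],"grip": -1},
])

```text
time_s: 2.28
eef_pos: [0.3752, 0.0811, 0.0991]
ee_rot: [3.141, 0.435, -3.097]
force: [0.5, 0.5, 0.6]
grip_width: 0.0922
```

Run:
```python
from h import *
for n in('top','side'): d=shot(n,n+'2')
a=cv2.imread('pics/side2.png')[110:250,130:330];b=cv2.imread('pics/top2.png')[130:270,170:370]
cv2.imwrite('pics/c2.png',cv2.resize(np.vstack([a,b]),None,fx=2.1*1.0,fy=2.1,interpolation=cv2.INTER_CUBIC))
o=observe();print(o['joints'],o['force']);todo([.375,.08,.091],[np.pi,.436,3.184],o)
```

```text
[-0.1622666  -0.32763627  2.54549694  0.18094193  0.50066498 -1.91675172] [-0.76368852  0.86605071 -0.98145524]
dpos [-0.0013 -0.0004 -0.0093] rotdeg [ 0.01  0.12 -0.06]
```

View pics/c2.png

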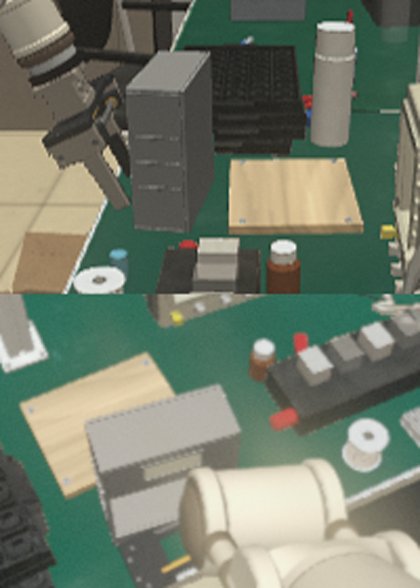

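Emit:
step_arm([
  {"translation": [0,0,-0.005],"rot": [0,0,0],"grip": -1},
  {"translation": [0.003,0,-0.003],"rot": [0,0,0],"grip": -1},
  {"translation": [0.004,0,0],"rot": [0,0,0],"grip": -1},
  {"translation": [0.004,0.001,0],"rot": [0,0,0],"grip": -1},
  {"translation": [0.004,0.001,0],"rot": [0,0,0],"grip": -1},
  {"translation": [0.004,0.001,0],"rot": [0,0,0],"grip": -1},
  {"translation": [0.004,0.001,0],"rot": [0,0,0],"grip": -1},
  {"translation": [0.004,0.001,0],"rot": [0,0,0],"grip": -1},
  {"translation": [0.004,0.001,0],"rot": [0,0,0],"grip": -1},
  {"translation": [0.004,0.001,0],"rot": [0,0,0],"grip": -1},
  {"translation": [0.003,0.001,0],"rot": [0,0,0],"grip": -1},
  {"translation": [0,0,0],"rot": [0,0,0],"grip": -1},
])

```text
time_s: 3.38
eef_pos: [0.4141, 0.0877, 0.0911]
ee_rot: [3.141, 0.436, -3.101]
force: [-1.3, -0.3, -0.8]
grip_width: 0.0921
```

Run:
```python
from h import *
for n in('top','side'): d=shot(n,n+'3')
a=cv2.imread('pics/side3.png')[110:250,130:330];b=cv2.imread('pics/top3.png')[130:270,170:370]
cv2.imwrite('pics/c3.png',cv2.resize(np.vstack([a,b]),None,fx=2.1*1.0,fy=2.1,interpolation=cv2.INTER_CUBIC))
o=observe();print(o['joints'],o['force'],o['eef_pos'])
```

```text
[-0.11755817 -0.15044327  2.43568437  0.16136083  0.42951444 -1.86171635] [-0.44709727  0.01848426  0.40521849] [0.41386818 0.08761859 0.0911719 ]
```

View pics/c3.png

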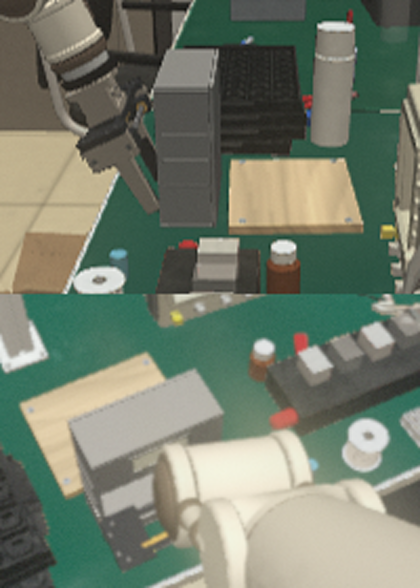

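Emit:
step_arm([
  {"translation": [0.003,0.001,0],"rot": [0,0,0],"grip": -1},
  {"translation": [0.003,0.001,0],"rot": [0,0,0],"grip": -1},
  {"translation": [0.003,0.001,0],"rot": [0,0,0],"grip": -1},
  {"translation": [0.002,0,0],"rot": [0,0,0],"grip": -1},
  {"translation": [0,0,0],"rot": [0,0,0],"grip": -1},
])

```text
time_s: 3.9
eef_pos: [0.4246, 0.0907, 0.0908]
ee_rot: [3.141, 0.435, -3.101]
force: [-2.4, 0.3, 0.0]
grip_width: 0.0916
```

Emit:
step_arm([
  {"translation": [0.002,0,0],"rot": [0,0,0],"grip": -1},
  {"translation": [0,0,0],"rot": [0,0,0],"grip": -1},
])

```text
time_s: 4.07
eef_pos: [0.4263, 0.0906, 0.0907]
ee_rot: [3.141, 0.435, -3.101]
force: [-2.4, 0.2, 0.2]
grip_width: 0.0915
```

Emit:
step_arm([
  {"translation": [0.002,0,0],"rot": [0,0,0],"grip": -1},
  {"translation": [0,0,0],"rot": [0,0,0],"grip": -1},
])

```text
time_s: 4.23
eef_pos: [0.4282, 0.0906, 0.0906]
ee_rot: [3.141, 0.435, -3.101]
force: [-4.7, -0.3, 1.3]
grip_width: 0.0917
```

Run:
```python
from h import *
for n in('top','side'): d=shot(n,n+'4')
a=cv2.imread('pics/side4.png')[120:230,170:330];b=cv2.imread('pics/top4.png')[140:250,170:330]
cv2.imwrite('pics/c4.png',cv2.resize(np.vstack([a,b]),None,fx=2.7,fy=2.7,interpolation=cv2.INTER_CUBIC))
o=observe();print(o['joints'],o['force'],o['eef_pos'])
```

```text
[-0.10291566 -0.10122247  2.39410001  0.14877044  0.42209848 -1.83729584] [-4.19829457  0.12982652  1.76235595] [0.42808135 0.09060996 0.09062669]
```

View pics/c4.png

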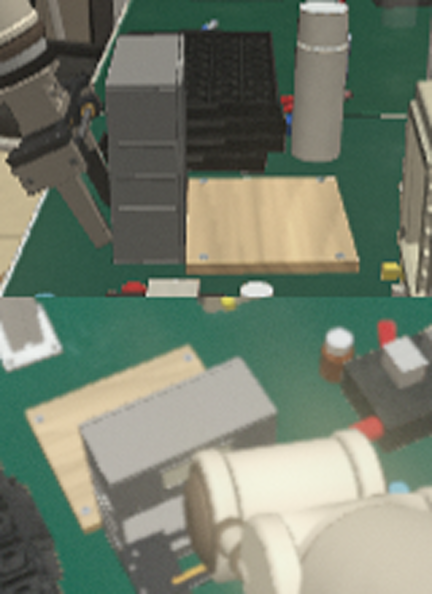

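Emit:
step_arm([
  {"translation": [0.002,0,0],"rot": [0,0,0],"grip": -1},
  {"translation": [0,0,0],"rot": [0,0,0],"grip": -1},
])

```text
time_s: 4.5
eef_pos: [0.4289, 0.0908, 0.09]
ee_rot: [3.141, 0.431, -3.1]
force: [-12.8, -1.7, 10.4]
grip_width: 0.0918
```

Emit:
step_arm([
  {"translation": [0.002,0,0],"rot": [0,0,0],"grip": -1},
  {"translation": [0,0,0],"rot": [0,0,0],"grip": -1},
])

```text
time_s: 4.67
eef_pos: [0.4295, 0.091, 0.0891]
ee_rot: [3.14, 0.427, -3.1]
force: [-20.5, -4.2, 15.6]
grip_width: 0.0918
```

Run:
```python
from h import *
for n in('top','side'): d=shot(n,n+'5')
a=cv2.imread('pics/side5.png')[120:230,170:330];b=cv2.imread('pics/top5.png')[140:250,170:330]
cv2.imwrite('pics/c5s.png',cv2.resize(a,None,fx=5,fy=5,interpolation=cv2.INTER_CUBIC))
cv2.imwrite('pics/c5t.png',cv2.resize(b,None,fx=5,fy=5,interpolation=cv2.INTER_CUBIC))
o=observe();print(o['joints'],o['force'],o['eef_pos'],o['ee_rot'])
```

```text
[-0.10161891 -0.08993781  2.38627548  0.1468781   0.42588452 -1.83531084] [-21.33420715  -3.90268598  14.39185366] [0.42941356 0.09095556 0.08909383] [ 3.14033374  0.42746815 -3.09988515]
```

View pics/c5s.png

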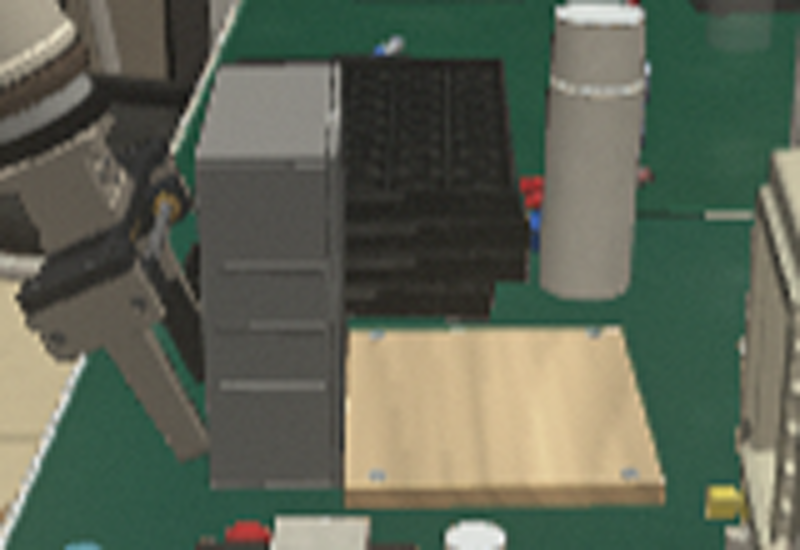

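View pics/c5t.png

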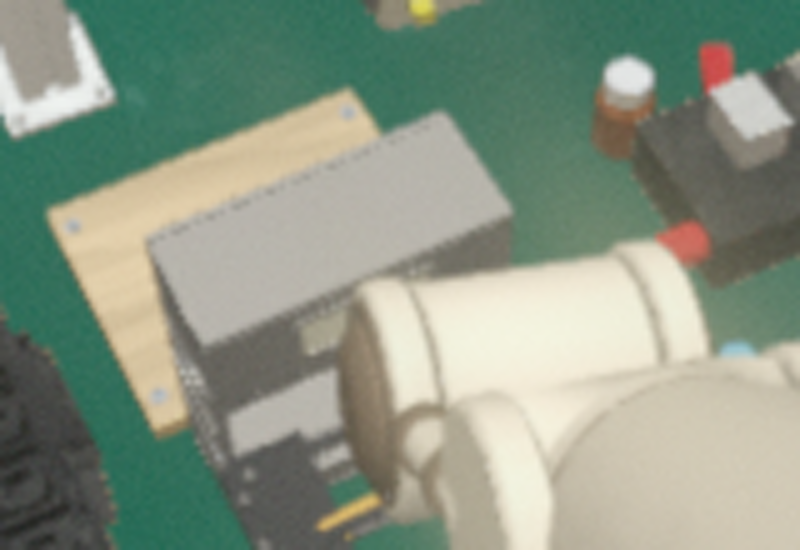

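Emit:
step_arm([
  {"translation": [-0.006,0,0.001],"rot": [0,0,0],"grip": -1},
  {"translation": [-0.012,0,0.001],"rot": [0,0,0],"grip": -1},
  {"translation": [-0.012,0,0.005],"rot": [0,0,0],"grip": -1},
  {"translation": [0,0,0.03],"rot": [0,0,0],"grip": -1},
  {"translation": [0,0,0.035],"rot": [0,0,0],"grip": -1},
  {"translation": [0,0,0.035],"rot": [0,0,0],"grip": -1},
  {"translation": [0,0,0.035],"rot": [0,0,0],"grip": -1},
  {"translation": [0,0,0.005],"rot": [0,0,0],"grip": -1},
  {"translation": [0,0,0],"rot": [0,0,0],"grip": -1},
])

```text
time_s: 5.52
eef_pos: [0.4047, 0.0903, 0.242]
ee_rot: [-3.14, 0.445, -3.1]
force: [0.6, -0.5, 0.6]
grip_width: 0.0919
```

Run:
```python
from h import *
T=load('top');t=lambda x,y:(170+x/5,140+y/5)
for n,q in zip('BL BR FR FL'.split(),[(148,240),(443,112),(512,213),(207,347)]): print(n,np.round(ray(T,*t(*q),.185),4))
for n in('top','side'): d=shot(n,n+'6')
a=cv2.imread('pics/side6.png')[60:230,130:330]
cv2.imwrite('pics/c6s.png',cv2.resize(a,None,fx=3,fy=3,interpolation=cv2.INTER_CUBIC))
o=observe();print(o['joints'],o['force'],o['eef_pos'],o['ee_rot'])
```

```text
BL [0.5344 0.1747 0.185 ]
BR [0.5439 0.0177 0.185 ]
FR [0.4747 0.0148 0.185 ]
FL [0.4678 0.1711 0.185 ]
[-0.11227059 -0.53634743  2.3684439   0.08381273  0.88025758 -1.76297419] [ 0.3600332   1.28681525 -1.3475248 ] [0.40225868 0.09050405 0.23720163] [ 3.14125322  0.43547741 -3.1010794 ]
```

View pics/c6s.png

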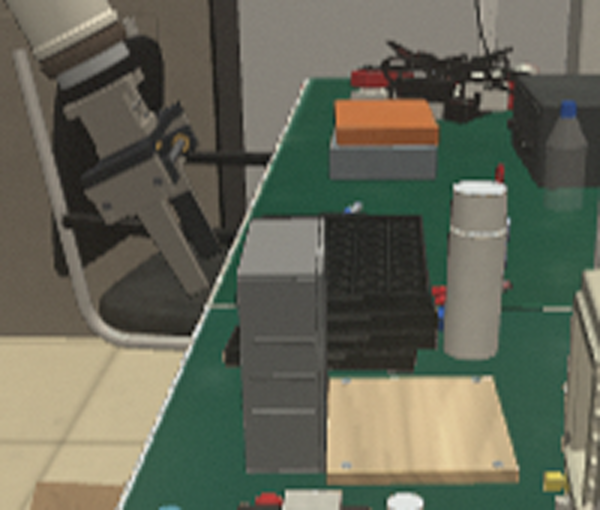

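Emit:
step_arm([
  {"translation": [0.01,0,0.003],"rot": [0,0,0],"grip": -1},
  {"translation": [0.01,0,0.003],"rot": [0,0,0],"grip": -1},
  {"translation": [0.004,0,0],"rot": [0,0,0],"grip": -1},
  {"translation": [0.004,0,0],"rot": [0,0,0],"grip": -1},
  {"translation": [0.004,0,0],"rot": [0,0,0],"grip": -1},
  {"translation": [0.004,0,0],"rot": [0,0,0],"grip": -1},
  {"translation": [0.004,0,0],"rot": [0,0,0],"grip": -1},
  {"translation": [0.004,0,0],"rot": [0,0,0],"grip": -1},
  {"translation": [0,0,0],"rot": [0,0,0],"grip": -1},
])

```text
time_s: 6.37
eef_pos: [0.4469, 0.0904, 0.2438]
ee_rot: [3.141, 0.436, -3.101]
force: [-1.0, 0.3, -0.6]
grip_width: 0.0916
```

Run:
```python
from h import *
for n in('top','side'): d=shot(n,n+'7')
a=cv2.imread('pics/side7.png')[60:230,130:330]
cv2.imwrite('pics/c7s.png',cv2.resize(a,None,fx=3,fy=3,interpolation=cv2.INTER_CUBIC))
o=observe();print(o['force'],o['eef_pos'],o['ee_rot'])
```

```text
[-0.98197137 -0.34343272 -0.08863338] [0.44625138 0.09049373 0.24355701] [ 3.14142384  0.43480397 -3.10080853]
```

View pics/c7s.png

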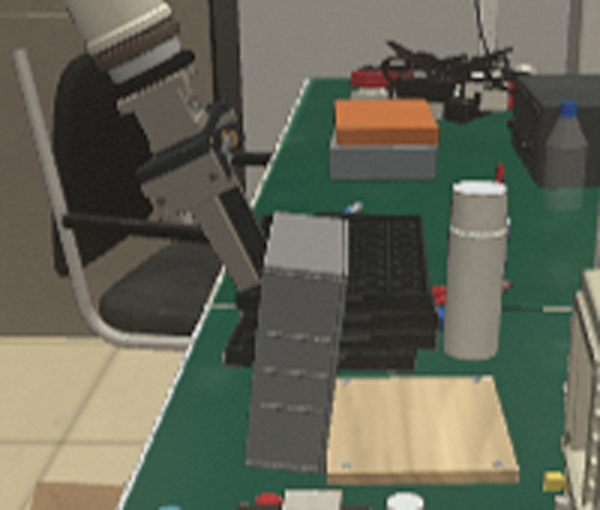

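Emit:
step_arm([
  {"translation": [0.004,0,0.001],"rot": [0,0,0],"grip": -1},
  {"translation": [0.004,0,0.001],"rot": [0,0,0],"grip": -1},
  {"translation": [0.004,0,0.001],"rot": [0,0,0],"grip": -1},
  {"translation": [0.004,0,0.001],"rot": [0,0,0],"grip": -1},
  {"translation": [0.004,0,0],"rot": [0,0,0],"grip": -1},
  {"translation": [0.004,0,0],"rot": [0,0,0],"grip": -1},
  {"translation": [0.004,0,0],"rot": [0,0,0],"grip": -1},
  {"translation": [0.004,0,0],"rot": [0,0,0],"grip": -1},
  {"translation": [0.004,0,0],"rot": [0,0,0],"grip": -1},
  {"translation": [0.004,0,0],"rot": [0,0,0],"grip": -1},
  {"translation": [0.004,0,0],"rot": [0,0,0],"grip": -1},
  {"translation": [0,0,0],"rot": [0,0,0],"grip": -1},
])

```text
time_s: 7.47
eef_pos: [0.491, 0.0904, 0.2479]
ee_rot: [3.141, 0.436, -3.101]
force: [0.5, 0.8, -0.2]
grip_width: 0.0913
```

Run:
```python
from h import *
for n in('top','side'): d=shot(n,n+'8')
a=cv2.imread('pics/side8.png')[60:230,130:330]
cv2.imwrite('pics/c8s.png',cv2.resize(a,None,fx=3,fy=3,interpolation=cv2.INTER_CUBIC))
o=observe();print(o['force'],o['eef_pos'],o['ee_rot'])
```

```text
[ 1.34495147 -0.33821606 -0.34783172] [0.49039485 0.09051669 0.24773396] [ 3.14132941  0.43510291 -3.10083808]
```

View pics/c8s.png

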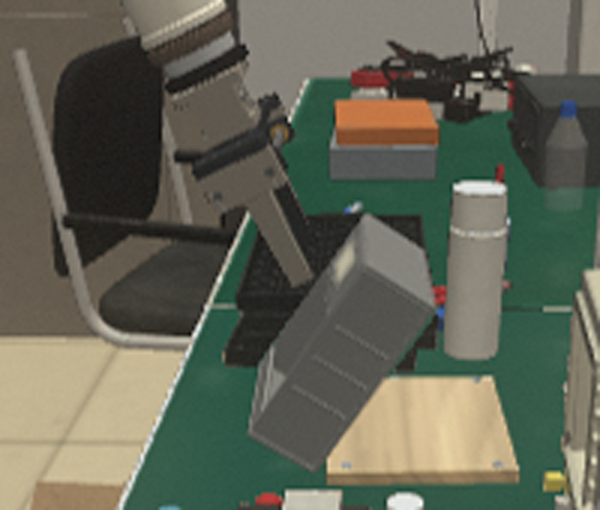

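Emit:
step_arm([
  {"translation": [-0.01,0,0.02],"rot": [0,5,0],"grip": -1},
  {"translation": [-0.01,-0.02,0.02],"rot": [0,5,0],"grip": -1},
  {"translation": [-0.01,-0.03,0.01],"rot": [0,5,0],"grip": -1},
  {"translation": [0,-0.03,0],"rot": [0,5,0],"grip": -1},
  {"translation": [0,-0.03,0],"rot": [0,5,0],"grip": -1},
  {"translation": [0,-0.03,0],"rot": [0,0,0],"grip": -1},
  {"translation": [0,0,0],"rot": [0,0,0],"grip": -1},
])

```text
time_s: 8.15
eef_pos: [0.4608, -0.0536, 0.2979]
ee_rot: [3.126, -0.001, -3.109]
force: [0.8, -0.1, 0.5]
grip_width: 0.0918
```

Run:
```python
from h import *
for n in('top','side'): d=shot(n,n+'9')
o=observe();print(o['force'],o['eef_pos'],o['ee_rot'],o['joints'])
a=cv2.imread('pics/side9.png')[120:310,130:330];b=cv2.imread('pics/top9.png')[130:260,170:420]
cv2.imwrite('pics/c9s.png',cv2.resize(a,None,fx=3,fy=3,interpolation=cv2.INTER_CUBIC))
cv2.imwrite('pics/c9t.png',cv2.resize(b,None,fx=3.2,fy=3.2,interpolation=cv2.INTER_CUBIC))
```

```text
[-0.68109097  0.45241439 -0.17349548] [ 0.46022075 -0.04999283  0.29761574] [ 3.12352112e+00 -8.09169205e-04 -3.10691238e+00] [-0.37869408 -0.13432892  1.90266951  0.01652001  1.38127832 -1.98734068]
```

View pics/c9s.png

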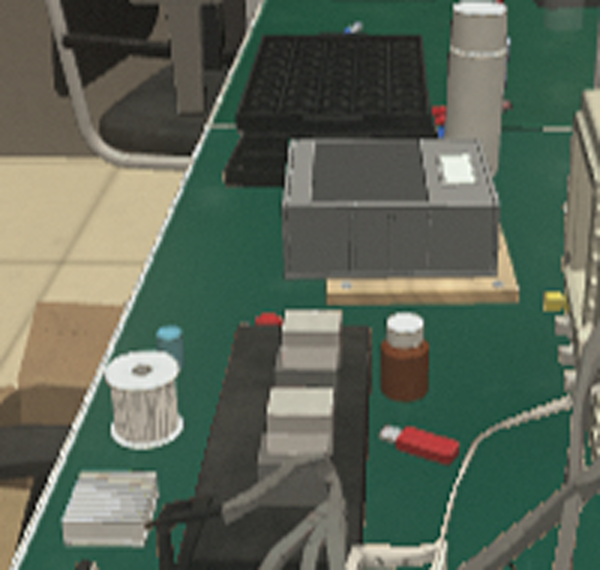

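View pics/c9t.png

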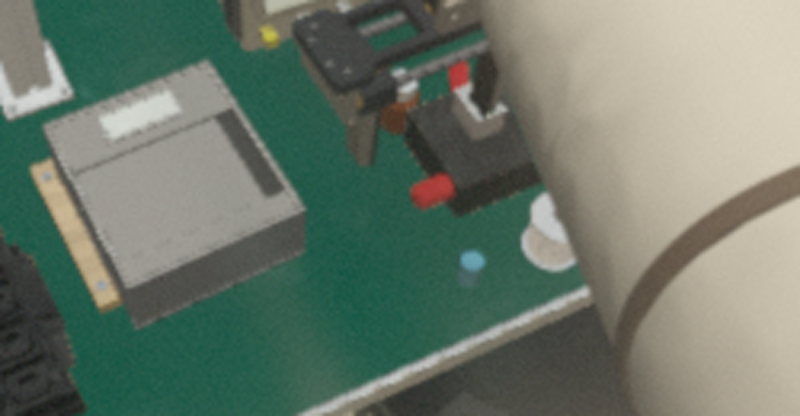

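Run:
```python
from h import *
S=load('side');T=load('top');s=lambda x,y:(130+x/3,120+y/3);t=lambda x,y:(170+x/3.2,130+y/3.2)
for q in[(286,275),(497,277)]: print('bottom -y edge z.015',np.round(ray(S,*s(*q),.015),4))
for q in[(286,207),(497,206),(290,140),(485,148)]: print('rim side',np.round(ray(S,*s(*q),.085),4))
for q in[(44,126),(208,61),(304,211),(125,287)]: print('rim top',np.round(ray(T,*t(*q),.085),4))
for q in[(328,291),(327,301)]: print('board -y front corner',np.round(ray(S,*s(*q),.015 if q[1]<295 else 0),4))
for q in[(34,166),(104,308)]: print('board top L',np.round(ray(T,*t(*q),.015 if q[1]<295 else 0.015),4))
```

```text
bottom -y edge z.015 [0.5133 0.0228 0.015 ]
bottom -y edge z.015 [0.6965 0.0236 0.015 ]
rim side [0.5163 0.011  0.085 ]
rim side [0.693  0.0174 0.085 ]
rim side [0.5062 0.1696 0.085 ]
rim side [0.6917 0.1525 0.085 ]
rim top [0.6848 0.1807 0.085 ]
rim top [0.6915 0.0231 0.085 ]
rim top [0.5078 0.0167 0.085 ]
rim top [0.5043 0.175  0.085 ]
board -y front corner [ 0.5515 -0.0059  0.015 ]
board -y front corner [0.5499 0.004  0.    ]
board top L [0.7017 0.1973 0.015 ]
board top L [0.5342 0.1911 0.015 ]
```

Emit:
step_arm([
  {"translation": [0,0.035,-0.01],"rot": [0,0,0],"grip": -1},
  {"translation": [0,0.035,-0.02],"rot": [0,0,0],"grip": -1},
  {"translation": [0,0.035,-0.025],"rot": [0,0,0],"grip": -1},
  {"translation": [0,0.035,-0.025],"rot": [0,0,0],"grip": -1},
  {"translation": [0,0.006,-0.03],"rot": [1.2,0,0],"grip": -1},
  {"translation": [0,0,-0.03],"rot": [0,0,0],"grip": -1},
  {"translation": [0.005,0,-0.03],"rot": [0,0,0],"grip": -1},
  {"translation": [0.008,0,0],"rot": [0,0,0],"grip": -1},
  {"translation": [0.008,0,0],"rot": [0,0,0],"grip": -1},
  {"translation": [0.008,0,0],"rot": [0,0,0],"grip": -1},
  {"translation": [0.004,0,0],"rot": [0,0,0],"grip": -1},
  {"translation": [0.004,0,0],"rot": [0,0,0],"grip": -1},
  {"translation": [0.004,0,0],"rot": [0,0,0],"grip": -1},
  {"translation": [0,0,0],"rot": [0,0,0],"grip": -1},
])

```text
time_s: 9.42
eef_pos: [0.5021, 0.0943, 0.1307]
ee_rot: [3.103, 0.001, -3.105]
force: [-2.3, 0.4, 1.1]
grip_width: 0.0917
```

Emit:
step_arm([
  {"translation": [0.004,0,0],"rot": [0,0,0],"grip": -1},
  {"translation": [0.004,0,0],"rot": [0,0,0],"grip": -1},
  {"translation": [0.004,0,0],"rot": [0,0,0],"grip": -1},
  {"translation": [0.004,0,0],"rot": [0,0,0],"grip": -1},
  {"translation": [0,0,0],"rot": [0,0,0],"grip": -1},
])

```text
time_s: 9.83
eef_pos: [0.5178, 0.0943, 0.1301]
ee_rot: [3.103, 0.001, -3.105]
force: [-2.7, -0.0, 1.6]
grip_width: 0.0921
```

Run:
```python
from h import *
for n in('top','side'): d=shot(n,n+'10')
o=observe();print(o['force'],o['eef_pos'],o['ee_rot'],o['joints'])
a=cv2.imread('pics/side10.png')[120:310,130:330];b=cv2.imread('pics/top10.png')[130:260,170:420]
cv2.imwrite('pics/c10s.png',cv2.resize(a,None,fx=3,fy=3,interpolation=cv2.INTER_CUBIC))
cv2.imwrite('pics/c10t.png',cv2.resize(b,None,fx=3.2,fy=3.2,interpolation=cv2.INTER_CUBIC))
```

```text
[-1.62646615  0.07192147  1.74902374] [0.51775477 0.09423854 0.12995713] [ 3.10334589e+00  1.54762856e-03 -3.10482734e+00] [-0.06728604  0.23833127  1.87538583  0.04454309  1.03074842 -1.69783798]
```

View pics/c10s.png

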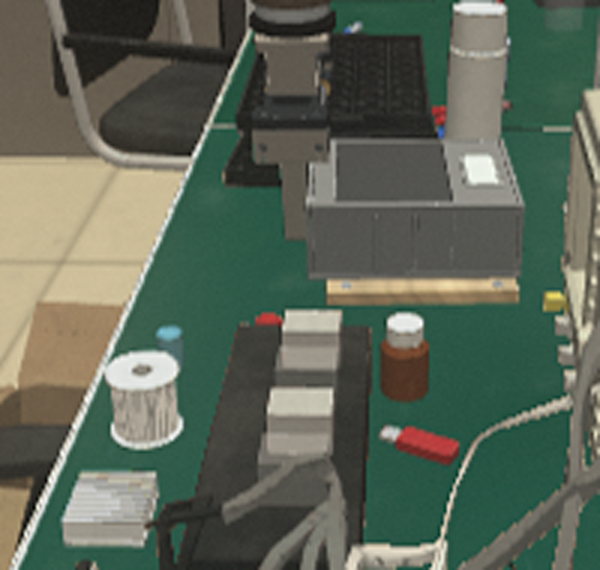

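View pics/c10t.png

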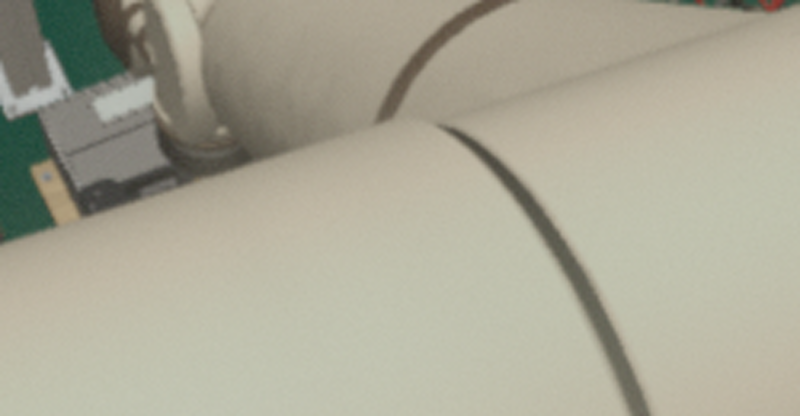

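Emit:
step_arm([
  {"translation": [0.004,0,0],"rot": [0,0,0],"grip": -1},
  {"translation": [0.004,0,0],"rot": [0,0,0],"grip": -1},
  {"translation": [0.004,0,0],"rot": [0,0,0],"grip": -1},
  {"translation": [0.002,0,0],"rot": [0,0,0],"grip": -1},
  {"translation": [0,0,0],"rot": [0,0,0],"grip": -1},
  {"translation": [-0.015,0,0.005],"rot": [0,0,0],"grip": -1},
  {"translation": [-0.01,0,0.03],"rot": [0,0,0],"grip": -1},
  {"translation": [-0.01,-0.01,0.04],"rot": [0,0,0],"grip": -1},
  {"translation": [-0.01,-0.03,0.03],"rot": [-2,0,0],"grip": -1},
  {"translation": [-0.01,-0.04,0.02],"rot": [0,0,0],"grip": -1},
  {"translation": [0,-0.04,0],"rot": [0,0,0],"grip": -1},
  {"translation": [0,-0.04,0],"rot": [0,0,0],"grip": -1},
  {"translation": [0,-0.04,0],"rot": [0,0,0],"grip": -1},
  {"translation": [0,-0.04,0],"rot": [0,0,0],"grip": -1},
  {"translation": [0,0,0],"rot": [0,0,0],"grip": -1},
])

```text
time_s: 11.18
eef_pos: [0.4782, -0.1469, 0.2515]
ee_rot: [-3.14, 0.002, -3.111]
force: [0.5, -0.5, 0.5]
grip_width: 0.0921
```

Run:
```python
from h import *
for n in('top','side'): d=shot(n,n+'11')
o=observe();print(o['force'],o['eef_pos'],o['ee_rot'],o['joints'])
a=cv2.imread('pics/side11.png')[120:310,130:330];b=cv2.imread('pics/top11.png')[130:260,170:420]
cv2.imwrite('pics/c11s.png',cv2.resize(a,None,fx=3,fy=3,interpolation=cv2.INTER_CUBIC))
cv2.imwrite('pics/c11t.png',cv2.resize(b,None,fx=3.2,fy=3.2,interpolation=cv2.INTER_CUBIC))
```

```text
[ 1.11096088  0.64696884 -0.54834811] [ 0.47807468 -0.14199655  0.2508185 ] [ 3.13871702e+00  4.99881110e-04 -3.10805255e+00] [-0.5328166   0.00613826  1.86446631  0.00281969  1.27211033 -2.137985  ]
```

View pics/c11s.png

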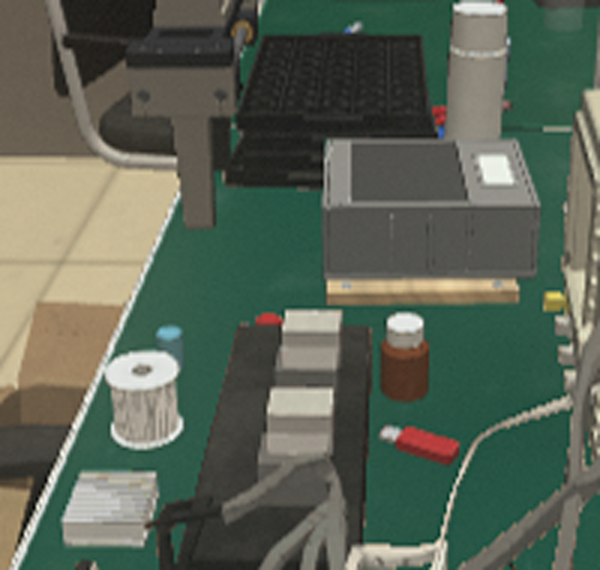

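View pics/c11t.png

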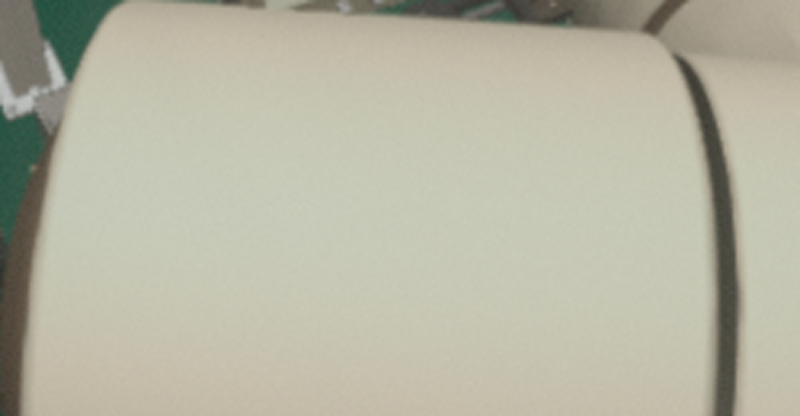

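Run:
```python
from h import *
b=cv2.imread('pics/top0.png')[160:230,310:450]
cv2.imwrite('pics/z1.png',cv2.resize(b,None,fx=5.6,fy=5.6,interpolation=cv2.INTER_CUBIC))
b=cv2.imread('pics/side11.png')[210:310,140:300]
cv2.imwrite('pics/z2.png',cv2.resize(b,None,fx=5,fy=5,interpolation=cv2.INTER_CUBIC))
```

```text
(no output)
```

View pics/z1.png

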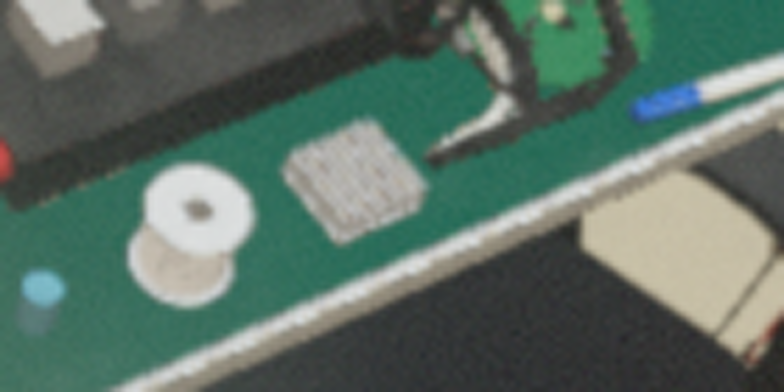

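View pics/z2.png

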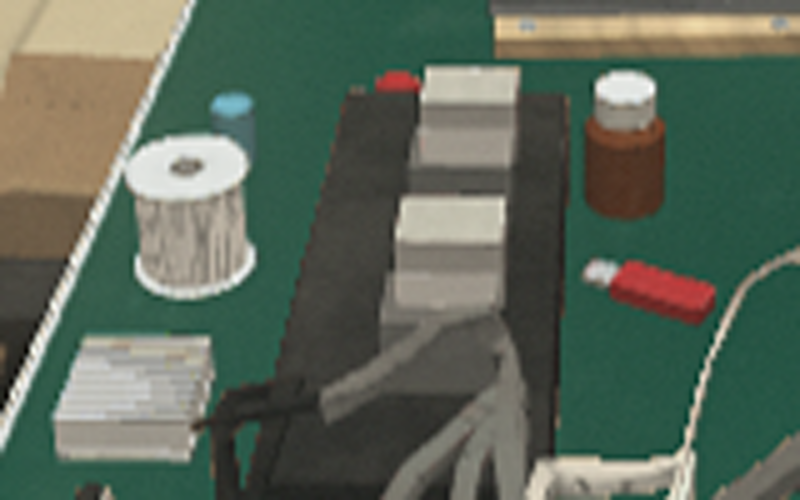

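```bash
cat >> h.py <<'E'
def tri(d1,p1,d2,p2):
    def r(d,p):
        v=d['T'][:3,:3]@np.array([(p[0]-d['cx'])/f(d),(p[1]-d['cy'])/f(d),1]);return d['T'][:3,3],v/np.linalg.norm(v)
    o1,a=r(d1,p1);o2,b=r(d2,p2);s=np.linalg.lstsq(np.c_[a,-b],o2-o1,rcond=None)[0]
    q1=o1+s[0]*a;q2=o2+s[1]*b;return np.round((q1+q2)/2,4),round(float(np.linalg.norm(q1-q2)),4)
E
python3 - <<'E'
from h import *
S=load('side');T=load('top')
t=lambda x,y:(310+x/5.6,160+y/5.6);s=lambda x,y:(140+x/5,210+y/5)
for q in[(366,120),(285,165),(345,225),(425,180)]: print('hs top',np.round(ray(T,*t(*q),.021),4))
for q in[(82,338),(212,338),(198,420),(55,418)]: print('hs side',np.round(ray(S,*s(*q),.021),4))
for q in[(55,458),(192,460)]: print('hs side bot',np.round(ray(S,*s(*q),.0),4))
print('cable tip',tri(T,t(430,157),S,s(195,424)))
print('cable 2',[np.round(ray(S,*s(225,390),z),3) for z in(.0,.03,.06)],[np.round(ray(T,*t(520,125),z),3) for z in(0,.03,.06)])
print('spool top',np.round(ray(T,*t(200,210),.05),4),np.round(ray(S,*s(187,167),.05),4),tri(T,t(200,210),S,s(187,167)))
print('sleeve',np.round(ray(T,*t(43,288),.032),4),np.round(ray(S,*s(232,104),.032),4))
print('glue',np.round(ray(S,*s(625,88),.06),4), tri(T,(170+402/3.2,130+80/3.2),S,s(625,88)))
print('red',[np.round(ray(S,*s(*q),z),4) for q,z in[((585,272),.005),((622,265),.011),((714,290),.011),((706,322),.0),((612,300),.0)]])
print('hand white plug',[np.round(ray(S,*s(*q),.02),3) for q in[(545,460),(690,455),(740,290)]])
E
```

```text
hs top [ 0.4521 -0.315   0.021 ]
hs top [ 0.4467 -0.2606  0.021 ]
hs top [ 0.4032 -0.2665  0.021 ]
hs top [ 0.4081 -0.3194  0.021 ]
hs side [ 0.4056 -0.2708  0.021 ]
hs side [ 0.456  -0.2695  0.021 ]
hs side [ 0.4601 -0.3184  0.021 ]
hs side [ 0.4076 -0.3187  0.021 ]
hs side bot [ 0.4045 -0.3155  0.    ]
hs side bot [ 0.4556 -0.3152  0.    ]
cable tip (array([ 0.4405, -0.3277,  0.0174]), 0.041)
cable 2 [array([ 0.46 , -0.274,  0.   ]), array([ 0.469, -0.312,  0.03 ]), array([ 0.479, -0.351,  0.06 ])] [array([ 0.424, -0.401,  0.   ]), array([ 0.411, -0.378,  0.03 ]), array([ 0.398, -0.356,  0.06 ])]
spool top [ 0.4286 -0.1903  0.05  ] [ 0.4331 -0.1922  0.05  ] (array([ 0.431 , -0.1908,  0.0483]), 0.0033)
sleeve [ 0.4319 -0.1061  0.032 ] [ 0.4357 -0.1085  0.032 ]
glue [ 0.6157 -0.1385  0.06  ] (array([ 0.6153, -0.1364,  0.0585]), 0.0011)
red [array([ 0.5994, -0.1983,  0.005 ]), array([ 0.6148, -0.2015,  0.011 ]), array([ 0.6525, -0.2183,  0.011 ]), array([ 0.6493, -0.2251, -0.    ]), array([ 0.6108, -0.2109,  0.    ])]
hand white plug [array([ 0.587, -0.336,  0.02 ]), array([ 0.639, -0.331,  0.02 ]), array([ 0.662, -0.231,  0.02 ])]
```

Run:
```python
from h import *
T=load('top')
d=load('top');im=cv2.imread('pics/top0.png')
def P(x,y,z): 
    u,v=proj(T,(x,y,z)); return int((u-310)*5.6),int((v-160)*5.6)
b=cv2.resize(im[160:230,310:450],None,fx=5.6,fy=5.6,interpolation=cv2.INTER_CUBIC)
def box(x0,x1,y0,y1,c):
    for z in(0,.03,.06):
        cv2.polylines(b,[np.array([P(x0,y0,z),P(x1,y0,z),P(x1,y1,z),P(x0,y1,z)])],True,c,1)
box(.417,.437,-.34,-.32,(0,0,255)); box(.458,.476,-.302,-.282,(255,0,0)); box(.417,.437,-.262,-.242,(0,0,255)); box(.382,.40,-.302,-.282,(255,0,0))
cv2.imwrite('pics/z3.png',b)
```

```text
(no output)
```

View pics/z3.png

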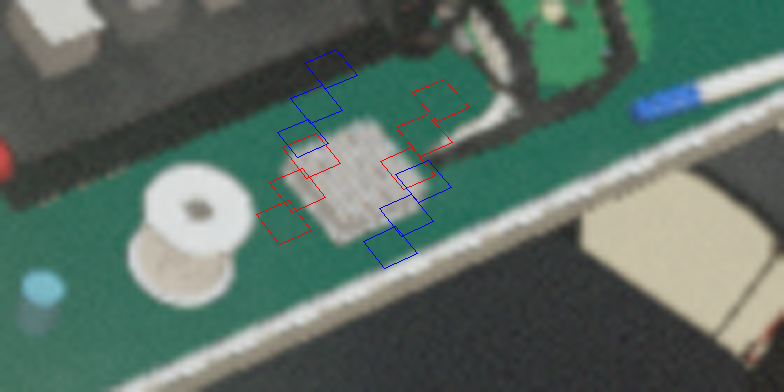

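Emit:
step_arm([
  {"translation": [-0.011,-0.03,0],"rot": [0,0,0],"grip": -0.3},
  {"translation": [-0.011,-0.03,-0.01],"rot": [0,0,0],"grip": -0.3},
  {"translation": [-0.012,-0.03,-0.02],"rot": [0,0,0],"grip": -0.3},
  {"translation": [-0.012,-0.03,-0.03],"rot": [0,0,0],"grip": -0.3},
  {"translation": [-0.012,-0.03,-0.03],"rot": [0,0,0],"grip": -0.3},
  {"translation": [0,0,0],"rot": [0,0,0],"grip": -0.3},
  {"translation": [0,0,0],"rot": [0,0,0],"grip": -0.3},
])

```text
time_s: 11.87
eef_pos: [0.4206, -0.2862, 0.1622]
ee_rot: [3.135, -0.003, -3.106]
force: [0.5, -0.8, 1.0]
grip_width: 0.0595
```

Run:
```python
from h import *
d=shot('side','side12')
o=observe();print(o['force'],o['eef_pos'],o['ee_rot'],o['grip_width'],o['joints'])
b=cv2.imread('pics/side12.png')[190:320,120:300]
cv2.imwrite('pics/z4.png',cv2.resize(b,None,fx=4.4,fy=4.4,interpolation=cv2.INTER_CUBIC))
```

```text
[-0.18224694 -0.29125632 -0.02130562] [ 0.42165265 -0.28617964  0.16375502] [ 3.13726380e+00 -9.42007342e-04 -3.10426223e+00] 0.05978501527550688 [-8.34778867e-01  1.49610401e-01  1.90034844e+00  2.32020813e-03
  1.09555536e+00 -2.44396924e+00]
```

View pics/z4.png

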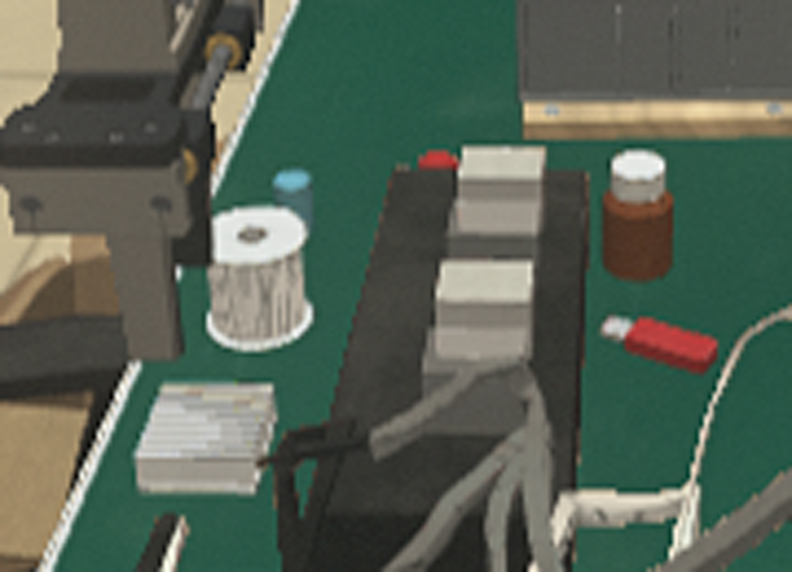

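Emit:
step_arm([
  {"translation": [0,-0.006,-0.02],"rot": [0,0,0],"grip": -0.3},
  {"translation": [0,0,-0.02],"rot": [0,0,0],"grip": -0.3},
  {"translation": [0,0,-0.018],"rot": [0,0,0],"grip": -0.3},
  {"translation": [0,0,-0.01],"rot": [0,0,0],"grip": -0.3},
  {"translation": [0,0,0],"rot": [0,0,0],"grip": -0.3},
  {"translation": [0,0,0],"rot": [0,0,0],"grip": 0.3},
  {"translation": [0,0,0],"rot": [0,0,0],"grip": 0.3},
  {"translation": [0,0,0],"rot": [0,0,0],"grip": 0.3},
  {"translation": [0,0,0],"rot": [0,0,0],"grip": 0.3},
  {"translation": [0,0,0],"rot": [0,0,0],"grip": 0.3},
], newtons=25)

```text
time_s: 12.75
eef_pos: [0.4221, -0.2937, 0.0973]
ee_rot: [3.139, 0.001, -3.105]
force: [1.3, 2.3, 7.2]
grip_width: 0.0498
```

Emit:
step_arm([
  {"translation": [0,0,0.02],"rot": [0,0,0],"grip": 0.3},
  {"translation": [0,0,0.03],"rot": [0,0,0],"grip": 0.3},
  {"translation": [0,0,0.035],"rot": [0,0,0],"grip": 0.3},
  {"translation": [0,0,0.03],"rot": [0,0,0],"grip": 0.3},
  {"translation": [0.01,0.03,0],"rot": [0,0,0],"grip": 0.3},
  {"translation": [0.02,0.033,0],"rot": [0,0,0],"grip": 0.3},
  {"translation": [0.02,0.033,0],"rot": [0,0,0],"grip": 0.3},
  {"translation": [0.02,0.033,0],"rot": [0,0,0],"grip": 0.3},
  {"translation": [0.02,0.033,0],"rot": [0,0,0],"grip": 0.3},
  {"translation": [0.02,0.033,0],"rot": [0,0,0],"grip": 0.3},
  {"translation": [0.02,0.033,0],"rot": [0,0,0],"grip": 0.3},
  {"translation": [0.02,0.033,0],"rot": [0,0,0],"grip": 0.3},
  {"translation": [0.02,0.033,0],"rot": [0,0,0],"grip": 0.3},
  {"translation": [0.02,0.033,0],"rot": [0,0,0],"grip": 0.3},
  {"translation": [0.017,0.033,0],"rot": [0,0,0],"grip": 0.3},
  {"translation": [0,0,0],"rot": [0,0,0],"grip": 0.3},
  {"translation": [0,0,0],"rot": [0,0,0],"grip": 0.3},
])

```text
time_s: 14.17
eef_pos: [0.6284, 0.0684, 0.2105]
ee_rot: [3.138, -0.001, -3.102]
force: [0.1, -0.1, -0.6]
grip_width: 0.0497
```

Run:
```python
from h import *
d=shot('side','side13');shot('top','top13')
o=observe();print(o['force'],o['eef_pos'],o['ee_rot'],o['grip_width'],o['joints'])
b=cv2.imread('pics/side13.png')[100:280,130:350];a=cv2.imread('pics/top13.png')[100:280,130:350]
cv2.imwrite('pics/z5.png',cv2.resize(np.vstack([b,a]),None,fx=1.65,fy=1.65,interpolation=cv2.INTER_CUBIC))
```

```text
[ 0.5557005  -0.14406274 -1.09198092] [0.6278139  0.06621612 0.21053832] [ 3.13861853e+00 -1.97298326e-03 -3.10483309e+00] 0.049895673352679824 [-0.08702742  0.38192237  1.51476479  0.00285596  1.24723183 -1.69549158]
```

View pics/z5.png

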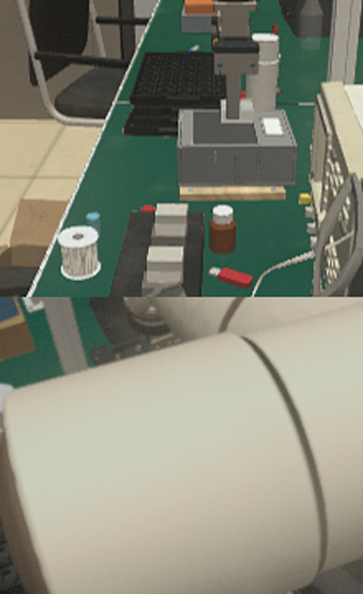

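Emit:
step_arm([
  {"translation": [0,0.007,-0.02],"rot": [0,0,0],"grip": 0.3},
  {"translation": [0,0,-0.025],"rot": [0,0,0],"grip": 0.3},
  {"translation": [0,0,-0.02],"rot": [0,0,0],"grip": 0.3},
  {"translation": [0,0,-0.015],"rot": [0,0,0],"grip": 0.3},
  {"translation": [0,0,-0.008],"rot": [0,0,0],"grip": 0.3},
  {"translation": [0,0,0],"rot": [0,0,0],"grip": 0.3},
  {"translation": [0,0,0],"rot": [0,0,0],"grip": 0.3},
])

```text
time_s: 14.85
eef_pos: [0.6281, 0.0728, 0.1232]
ee_rot: [3.138, -0.001, -3.106]
force: [0.3, -0.3, -0.4]
grip_width: 0.0494
```

Emit:
step_arm([
  {"translation": [0,0,0],"rot": [0,0,0],"grip": -0.17},
  {"translation": [0,0,0],"rot": [0,0,0],"grip": -0.17},
  {"translation": [0,0,0],"rot": [0,0,0],"grip": -0.17},
  {"translation": [0,0,0.02],"rot": [0,0,0],"grip": -0.17},
  {"translation": [0,0,0.03],"rot": [0,0,0],"grip": -0.17},
  {"translation": [0,0,0.035],"rot": [0,0,0],"grip": -0.17},
  {"translation": [0,0,0.02],"rot": [0,0,0],"grip": -0.17},
  {"translation": [-0.02,-0.03,0],"rot": [0,0,0],"grip": -0.4},
  {"translation": [-0.02,-0.033,0],"rot": [0,0,0],"grip": -0.4},
  {"translation": [-0.025,-0.033,0],"rot": [0,0,0],"grip": -0.4},
  {"translation": [-0.025,-0.033,0],"rot": [0,0,0],"grip": -0.4},
  {"translation": [-0.025,-0.033,0],"rot": [0,0,0],"grip": -0.4},
  {"translation": [-0.025,-0.033,0],"rot": [0,0,0],"grip": -0.4},
  {"translation": [-0.025,-0.033,0],"rot": [0,0,0],"grip": -0.4},
  {"translation": [-0.025,-0.033,0],"rot": [0,0,0],"grip": -0.4},
  {"translation": [-0.007,0,0],"rot": [0,0,0],"grip": -0.4},
  {"translation": [0,0,0],"rot": [0,0,0],"grip": -0.4},
])

```text
time_s: 16.27
eef_pos: [0.4301, -0.1886, 0.2286]
ee_rot: [3.139, -0.0, -3.109]
force: [0.8, 0.9, -0.1]
grip_width: 0.0639
```

Run:
```python
from h import *
d=shot('side','side14');shot('top','top14')
o=observe();print(o['force'],o['eef_pos'],o['ee_rot'],o['grip_width'],o['joints'])
b=cv2.imread('pics/side14.png')[100:310,130:350];a=cv2.imread('pics/top14.png')[100:310,130:350]
cv2.imwrite('pics/z6.png',cv2.resize(np.hstack([b,a]),None,fx=1.8,fy=1.8,interpolation=cv2.INTER_CUBIC))
```

```text
[0.35931793 0.09283284 1.15429322] [ 0.43168511 -0.18689733  0.22842063] [ 3.13845978e+00  2.14775232e-04 -3.10494538e+00] 0.06427432899713394 [-0.66761311 -0.04403279  1.9608188   0.00268395  1.22667256 -2.2759649 ]
```

View pics/z6.png

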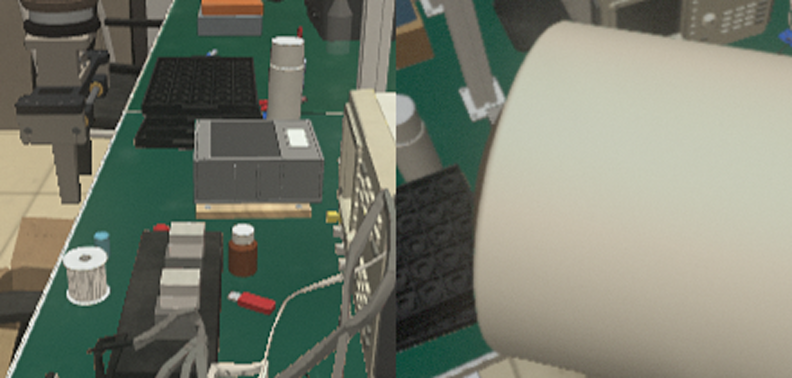

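Emit:
step_arm([
  {"translation": [-0.001,-0.004,-0.03],"rot": [0,0,0],"grip": -0.4},
  {"translation": [0,0,-0.03],"rot": [0,0,0],"grip": -0.4},
  {"translation": [0,0,-0.03],"rot": [0,0,0],"grip": -0.4},
  {"translation": [0,0,-0.015],"rot": [0,0,0],"grip": -0.4},
  {"translation": [0,0,-0.008],"rot": [0,0,0],"grip": -0.4},
  {"translation": [0,0,0],"rot": [0,0,0],"grip": -0.4},
  {"translation": [0,0,0],"rot": [0,0,0],"grip": 0.3},
  {"translation": [0,0,0],"rot": [0,0,0],"grip": 0.3},
  {"translation": [0,0,0],"rot": [0,0,0],"grip": 0.3},
  {"translation": [0,0,0],"rot": [0,0,0],"grip": 0.3},
  {"translation": [0,0,0],"rot": [0,0,0],"grip": 0.3},
], newtons=30)

```text
time_s: 17.28
eef_pos: [0.4313, -0.1915, 0.1162]
ee_rot: [3.139, 0.002, -3.105]
force: [1.6, 4.6, 5.4]
grip_width: 0.0516
```

Run:
```python
from h import *
d=shot('side','side15')
b=cv2.imread('pics/side15.png')[180:310,120:260]
cv2.imwrite('pics/z7.png',cv2.resize(b,None,fx=4,fy=4,interpolation=cv2.INTER_CUBIC))
```

```text
(no output)
```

View pics/z7.png

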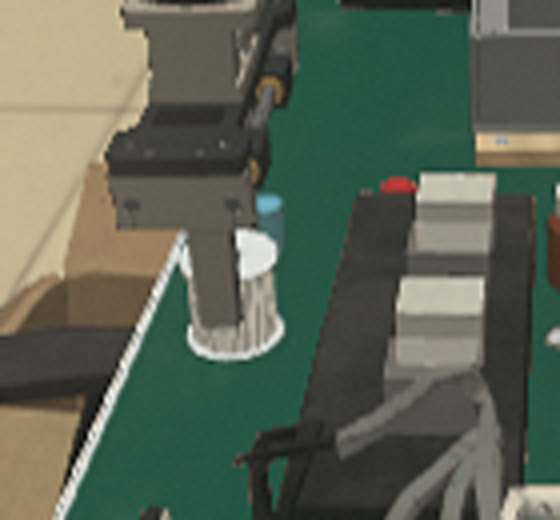

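Emit:
step_arm([
  {"translation": [0,0,0.02],"rot": [0,0,0],"grip": 0.3},
  {"translation": [0,0,0.035],"rot": [0,0,0],"grip": 0.3},
  {"translation": [0,0,0.035],"rot": [0,0,0],"grip": 0.3},
  {"translation": [0,0,0.034],"rot": [0,0,0],"grip": 0.3},
  {"translation": [0.0145,0.0255,0],"rot": [0,0,-7],"grip": 0.3},
  {"translation": [0.0145,0.0255,0],"rot": [0,0,-7],"grip": 0.3},
  {"translation": [0.0145,0.0255,0],"rot": [0,0,-7],"grip": 0.3},
  {"translation": [0.0145,0.0255,0],"rot": [0,0,-7],"grip": 0.3},
  {"translation": [0.0145,0.0255,0],"rot": [0,0,-7],"grip": 0.3},
  {"translation": [0.0145,0.0255,0],"rot": [0,0,-7],"grip": 0.3},
  {"translation": [0.0145,0.0255,0],"rot": [0,0,-7],"grip": 0.3},
  {"translation": [0.014,0.0255,0],"rot": [0,0,-7],"grip": 0.3},
  {"translation": [0.014,0.0255,0],"rot": [0,0,-7],"grip": 0.3},
  {"translation": [0.014,0.0255,0],"rot": [0,0,-7],"grip": 0.3},
  {"translation": [0.014,0.0255,0],"rot": [0,0,-7],"grip": 0.3},
  {"translation": [0.014,0.0255,0],"rot": [0,0,-7],"grip": 0.3},
  {"translation": [0.014,0.0255,0],"rot": [0,0,-6],"grip": 0.3},
  {"translation": [0,0,0],"rot": [0,0,0],"grip": 0.3},
  {"translation": [0,0,0],"rot": [0,0,0],"grip": 0.3},
])

```text
time_s: 18.92
eef_pos: [0.6151, 0.1402, 0.238]
ee_rot: [3.139, -0.0, 1.614]
force: [-0.3, -0.0, -2.8]
grip_width: 0.0516
```

Run:
```python
from h import *
d=shot('side','side16');shot('top','top16')
o=observe();print(o['force'],o['eef_pos'],o['ee_rot'],o['grip_width'],o['joints'])
b=cv2.imread('pics/side16.png')[100:230,180:320];a=cv2.imread('pics/top16.png')[130:260,150:290]
cv2.imwrite('pics/z8.png',cv2.resize(np.hstack([b,a]),None,fx=2.8,fy=2.8,interpolation=cv2.INTER_CUBIC))
```

```text
[ 0.16616886  0.18528546 -0.88912686] [0.614733   0.13870352 0.23819602] [ 3.13962365e+00 -2.76569167e-04  1.61216797e+00] 0.051130609295687614 [ 3.03751864e-02  3.49556704e-01  1.49894779e+00  3.10258417e-04
  1.29112233e+00 -1.10815389e-02]
```

View pics/z8.png

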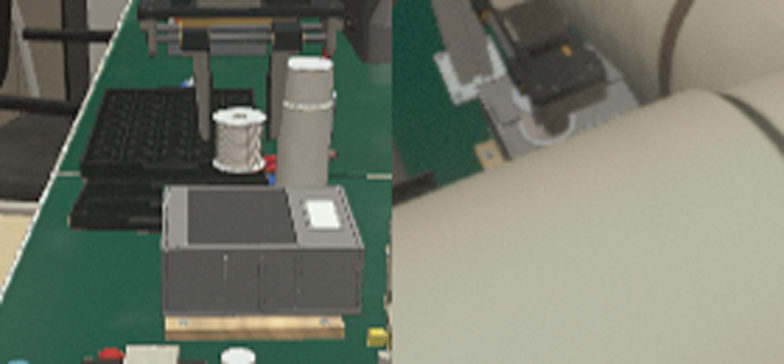

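Run:
```python
from h import *
S=load('side');s=lambda x,y:(180+x/2.8,100+y/2.8)
for q in[(163,247),(362,247),(168,187),(345,187),(188,245),(301,245),(190,189),(291,189)]: print(np.round(ray(S,*s(*q),.085),4))
```

```text
[0.5484 0.0167 0.085 ]
[0.7275 0.021  0.085 ]
[0.5446 0.1695 0.085 ]
[0.7262 0.1737 0.085 ]
[0.5708 0.0217 0.085 ]
[0.6729 0.0242 0.085 ]
[0.5674 0.1643 0.085 ]
[0.6706 0.1666 0.085 ]
```

Emit:
step_arm([
  {"translation": [0.004,-0.002,-0.02],"rot": [0,0,0],"grip": 0.3},
  {"translation": [0,0,-0.03],"rot": [0,0,0],"grip": 0.3},
  {"translation": [0,0,-0.025],"rot": [0,0,0],"grip": 0.3},
  {"translation": [0,0,-0.012],"rot": [0,0,0],"grip": 0.3},
  {"translation": [0,0,-0.008],"rot": [0,0,0],"grip": 0.3},
  {"translation": [0,0,0],"rot": [0,0,0],"grip": 0.3},
  {"translation": [0,0,0],"rot": [0,0,0],"grip": 0.3},
])

```text
time_s: 19.6
eef_pos: [0.6198, 0.1371, 0.1449]
ee_rot: [3.137, -0.001, 1.611]
force: [0.9, 0.5, -2.3]
grip_width: 0.0512
```

Emit:
step_arm([
  {"translation": [0,0,-0.004],"rot": [0,0,0],"grip": 0.3},
  {"translation": [0,0,0],"rot": [0,0,0],"grip": 0.3},
  {"translation": [0,0,0],"rot": [0,0,0],"grip": -0.21},
  {"translation": [0,0,0],"rot": [0,0,0],"grip": -0.21},
  {"translation": [0,0,0],"rot": [0,0,0],"grip": -0.21},
  {"translation": [0,0,0.02],"rot": [0,0,0],"grip": -0.21},
  {"translation": [0,0,0.03],"rot": [0,0,0],"grip": -0.21},
  {"translation": [0,0,0.035],"rot": [0,0,0],"grip": -0.21},
  {"translation": [0,-0.02,0.02],"rot": [0,0,0],"grip": -0.21},
  {"translation": [0,-0.04,0],"rot": [0,0,0],"grip": -0.21},
  {"translation": [0,-0.04,0],"rot": [0,0,0],"grip": -0.21},
  {"translation": [0,-0.04,0],"rot": [0,0,0],"grip": -0.21},
  {"translation": [0,-0.04,0],"rot": [0,0,0],"grip": -0.21},
  {"translation": [0,-0.04,0],"rot": [0,0,0],"grip": -0.21},
  {"translation": [0,-0.04,0],"rot": [0,0,0],"grip": -0.21},
  {"translation": [0,0,0],"rot": [0,0,0],"grip": -0.21},
])

```text
time_s: 20.93
eef_pos: [0.6192, -0.1295, 0.2457]
ee_rot: [3.137, 0.003, 1.605]
force: [-0.1, -0.6, -0.0]
grip_width: 0.0557
```

Run:
```python
from h import *
d=shot('side','side17');shot('top','top17')
o=observe();print(o['force'],o['eef_pos'],o['ee_rot'],o['grip_width'],o['joints'])
b=cv2.imread('pics/side17.png')[100:300,130:310];a=cv2.imread('pics/top17.png')[100:300,150:330]
cv2.imwrite('pics/z9.png',cv2.resize(np.hstack([b,a]),None,fx=2.2,fy=2.2,interpolation=cv2.INTER_CUBIC))
```

```text
[0.60985058 1.06919479 0.11830229] [ 0.61932828 -0.12396882  0.24530748] [ 3.13727923e+00 -1.13957196e-03  1.60844139e+00] 0.05546595941273019 [-0.38961187  0.34541583  1.48961667  0.00292881  1.30310776 -0.42802428]
```

View pics/z9.png

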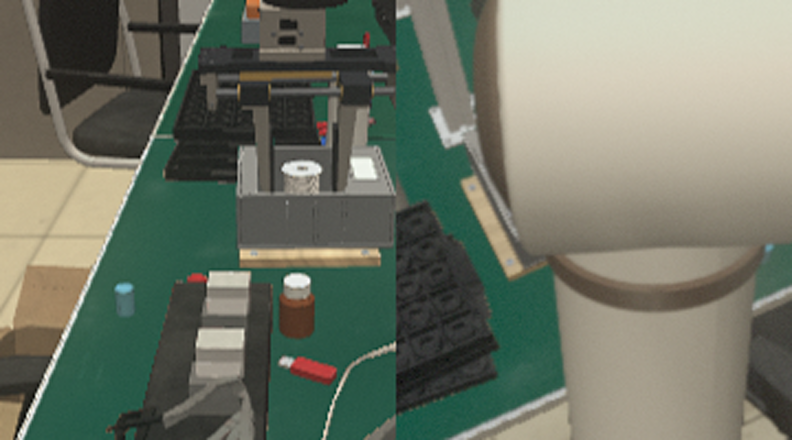

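Emit:
step_arm([
  {"translation": [-0.001,-0.003,0],"rot": [0,0,7],"grip": -0.1},
  {"translation": [-0.001,-0.003,0],"rot": [0,0,7],"grip": -0.1},
  {"translation": [-0.001,-0.003,0],"rot": [0,0,7],"grip": -0.1},
  {"translation": [-0.001,-0.003,0],"rot": [0,0,7],"grip": -0.1},
  {"translation": [0,-0.0015,0],"rot": [0,0,7],"grip": -0.1},
  {"translation": [0,0,0],"rot": [0,0,7],"grip": -0.1},
  {"translation": [0,0,0],"rot": [0,0,7],"grip": -0.1},
  {"translation": [0,0,-0.01],"rot": [0,0,7],"grip": -0.1},
  {"translation": [0,0,-0.01],"rot": [0,0,7],"grip": -0.1},
  {"translation": [0,0,-0.01],"rot": [0,0,7],"grip": -0.1},
  {"translation": [0,0,-0.015],"rot": [0,0,7],"grip": -0.1},
  {"translation": [0,0,-0.015],"rot": [0,0,7],"grip": -0.1},
  {"translation": [0,0,0],"rot": [0,0,6],"grip": -0.1},
  {"translation": [0,0,0],"rot": [0,0,0],"grip": -0.1},
  {"translation": [0,0,0],"rot": [0,0,0],"grip": -0.1},
])

```text
time_s: 22.28
eef_pos: [0.6157, -0.1346, 0.1852]
ee_rot: [3.138, -0.001, -3.102]
force: [-0.6, -0.6, -0.1]
grip_width: 0.0506
```

Run:
```python
from h import *
d=shot('side','side18')
o=observe();print(o['force'],o['eef_pos'],o['ee_rot'],o['grip_width'],o['joints'])
b=cv2.imread('pics/side18.png')[130:300,150:330]
cv2.imwrite('pics/z10.png',cv2.resize(b,None,fx=3.3,fy=3.3,interpolation=cv2.INTER_CUBIC))
s=lambda x,y:(130+x/2.2,100+y/2.2)
S=d
```

```text
[ 0.10764578 -0.10607517 -0.12524212] [ 0.61585754 -0.13497162  0.18564735] [ 3.13845926e+00  1.75012629e-04 -3.10257644e+00] 0.05067220305224889 [-0.40818585  0.40684408  1.53479437  0.00311108  1.20115305 -2.01912439]
```

View pics/z10.png

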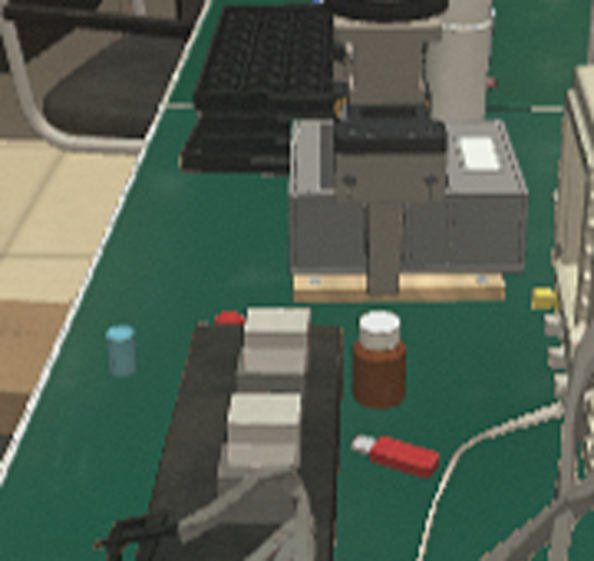

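Emit:
step_arm([
  {"translation": [0,-0.002,-0.03],"rot": [0,0,0],"grip": -0.1},
  {"translation": [0,0,-0.03],"rot": [0,0,0],"grip": -0.1},
  {"translation": [0,0,-0.018],"rot": [0,0,0],"grip": -0.1},
  {"translation": [0,0,0],"rot": [0,0,0],"grip": -0.1},
  {"translation": [0,0,0],"rot": [0,0,0],"grip": 0.5},
  {"translation": [0,0,0],"rot": [0,0,0],"grip": 0.5},
  {"translation": [0,0,0],"rot": [0,0,0],"grip": 0.5},
  {"translation": [0,0,0],"rot": [0,0,0],"grip": 0.5},
  {"translation": [0,0,0],"rot": [0,0,0],"grip": 0.5},
], newtons=20)

```text
time_s: 23.08
eef_pos: [0.6166, -0.1384, 0.1091]
ee_rot: [3.14, 0.002, -3.101]
force: [-1.1, 1.2, 6.1]
grip_width: 0.0352
```

Emit:
step_arm([
  {"translation": [0,0,0.025],"rot": [0,0,0],"grip": 0.5},
  {"translation": [0,0,0.035],"rot": [0,0,0],"grip": 0.5},
  {"translation": [0,0,0.035],"rot": [0,0,0],"grip": 0.5},
  {"translation": [0,0.02,0.02],"rot": [0,0,0],"grip": 0.5},
  {"translation": [-0.005,0.035,0],"rot": [0,0,0],"grip": 0.5},
  {"translation": [-0.005,0.035,0],"rot": [0,0,0],"grip": 0.5},
  {"translation": [-0.005,0.035,0],"rot": [0,0,0],"grip": 0.5},
  {"translation": [-0.005,0.035,0],"rot": [0,0,0],"grip": 0.5},
  {"translation": [-0.005,0.035,0],"rot": [0,0,0],"grip": 0.5},
  {"translation": [-0.001,0.007,0],"rot": [0,0,0],"grip": 0.5},
  {"translation": [0,0,0],"rot": [0,0,0],"grip": 0.5},
  {"translation": [0,0,0],"rot": [0,0,0],"grip": 0.5},
])

```text
time_s: 24.08
eef_pos: [0.5894, 0.0637, 0.2221]
ee_rot: [3.139, -0.001, -3.1]
force: [-0.6, -0.6, -1.0]
grip_width: 0.0356
```

Run:
```python
from h import *
d=shot('side','side19')
o=observe();print(o['force'],o['eef_pos'],o['ee_rot'],o['grip_width'],o['joints'])
b=cv2.imread('pics/side19.png')[90:260,150:330]
cv2.imwrite('pics/z11.png',cv2.resize(b,None,fx=3.3,fy=3.3,interpolation=cv2.INTER_CUBIC))
```

```text
[ 0.22266996 -0.21302457 -0.25733689] [0.5895828  0.06301474 0.22209887] [ 3.13881978e+00 -5.60812838e-04 -3.10161911e+00] 0.03530274424975285 [-0.09821621  0.2758273   1.62432389  0.0028199   1.24238011 -1.70989609]
```

View pics/z11.png

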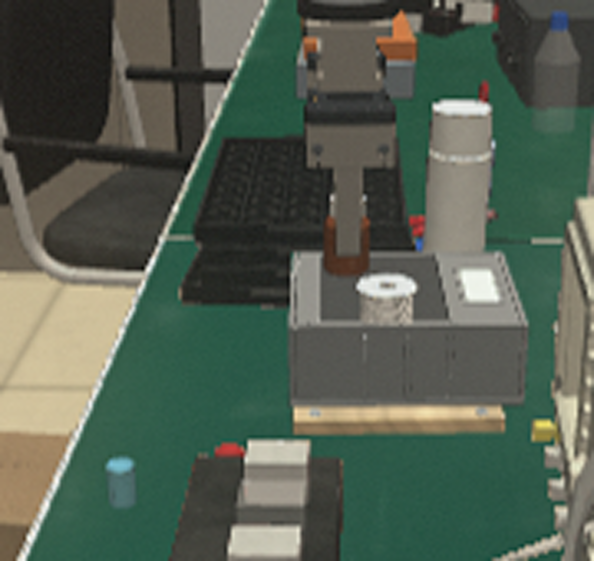

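Emit:
step_arm([
  {"translation": [0.001,0,-0.03],"rot": [0,0,0],"grip": 0.5},
  {"translation": [0,0,-0.03],"rot": [0,0,0],"grip": 0.5},
  {"translation": [0,0,-0.02],"rot": [0,0,0],"grip": 0.5},
  {"translation": [0,0,-0.01],"rot": [0,0,0],"grip": 0.5},
  {"translation": [0,0,0],"rot": [0,0,0],"grip": 0.5},
  {"translation": [0,0,0],"rot": [0,0,0],"grip": 0.5},
])

```text
time_s: 24.63
eef_pos: [0.5909, 0.0628, 0.1322]
ee_rot: [3.139, -0.001, -3.102]
force: [0.3, -0.9, -0.8]
grip_width: 0.0348
```

Run:
```python
from h import *
S=load('side')
s=lambda x,y:(150+x/3.3,90+y/3.3)
print('spool',ray(S,*s(386,287),.07)); o=observe();print(o['eef_pos'],o['force'])
```

```text
spool [0.62204245 0.13053364 0.07      ]
[0.59086617 0.06281012 0.13220851] [ 0.31985567 -0.88210929 -0.78817372]
```

Release (to about 42 mm), rise, then head for the red adapter.

Emit:
step_arm([
  {"translation": [0,0,-0.001],"rot": [0,0,0],"grip": 0.09},
  {"translation": [0,0,0],"rot": [0,0,0],"grip": 0.09},
  {"translation": [0,0,0],"rot": [0,0,0],"grip": 0.09},
  {"translation": [0,0,0.02],"rot": [0,0,0],"grip": 0.09},
  {"translation": [0,0,0.035],"rot": [0,0,0],"grip": 0.09},
  {"translation": [0,0,0.035],"rot": [0,0,0],"grip": 0.09},
  {"translation": [0,-0.03,0.02],"rot": [0,0,0],"grip": 0.09},
  {"translation": [0.004,-0.035,0],"rot": [0,0,0],"grip": 0.09},
  {"translation": [0.004,-0.035,0],"rot": [0,0,0],"grip": 0.09},
  {"translation": [0.004,-0.035,0],"rot": [0,0,0],"grip": 0.09},
  {"translation": [0.004,-0.035,0],"rot": [0,0,0],"grip": 0.09},
  {"translation": [0.004,-0.035,0],"rot": [0,0,0],"grip": 0.09},
  {"translation": [0.004,-0.035,0],"rot": [0,0,0],"grip": 0.09},
  {"translation": [0.004,-0.03,0],"rot": [0,0,0],"grip": 0.09},
  {"translation": [0,0,0],"rot": [0,0,0],"grip": 0.09},
])

```text
time_s: 25.88
eef_pos: [0.6184, -0.2118, 0.2417]
ee_rot: [-3.142, 0.001, -3.106]
force: [0.1, -0.8, 1.4]
grip_width: 0.0413
```

Run:
```python
from h import *
d=shot('side','side20');shot('top','top20')
o=observe();print(o['force'],o['eef_pos'],o['ee_rot'],o['grip_width'],o['joints'])
b=cv2.imread('pics/side20.png')[130:290,150:330]
cv2.imwrite('pics/z12.png',cv2.resize(b,None,fx=3.3,fy=3.3,interpolation=cv2.INTER_CUBIC))
b=cv2.imread('pics/side20.png')[230:300,220:310]
cv2.imwrite('pics/z13.png',cv2.resize(b,None,fx=7,fy=7,interpolation=cv2.INTER_CUBIC))
```

```text
[-0.77138104  0.39366447 -0.18651388] [ 0.61828769 -0.20702101  0.24126388] [ 3.13815219e+00 -4.33993397e-04 -3.10305307e+00] 0.041899945977879764 [-0.5090276   0.40283974  1.42391521  0.00280124  1.31700034 -2.11906903]
```

View pics/z12.png

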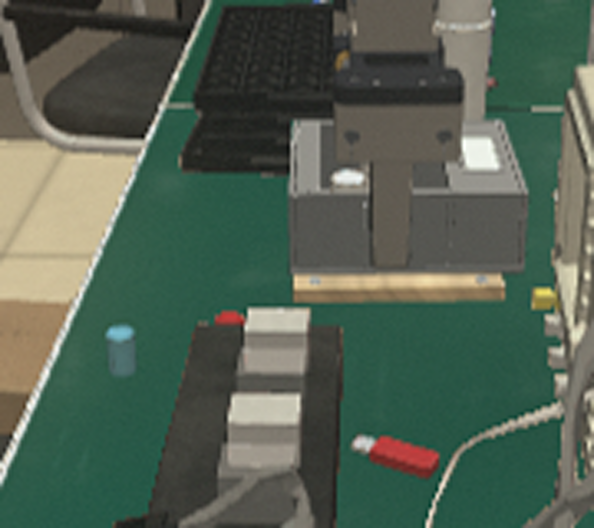

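View pics/z13.png

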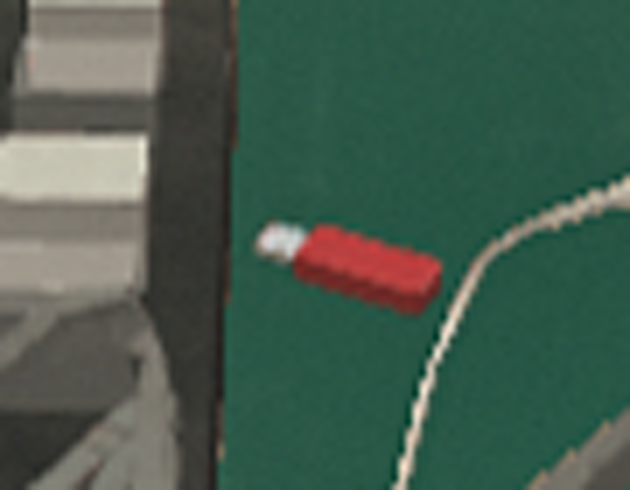

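View pics/top20.png

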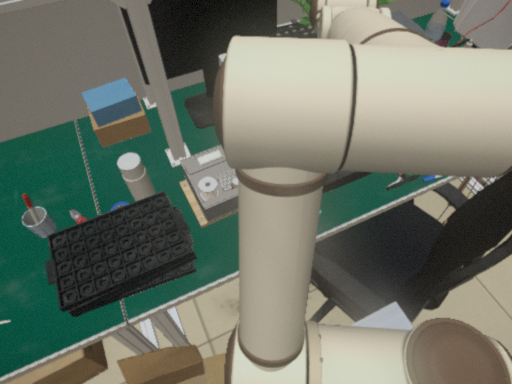

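Run:
```python
from h import *
S=load('side');s=lambda x,y:(220+x/7,230+y/7)
P=[ray(S,*s(*q),.011) for q in[(318,226),(440,262),(422,296),(296,258)]]
for p in P:print(np.round(p,4))
c=np.mean(P,0);a=(P[1]+P[2]-P[0]-P[3])/2;print('body c',c,'len',np.linalg.norm(a),'yaw',np.degrees(np.arctan2(a[1],a[0])))
print('plug tip',ray(S,*s(258,245),.006))
print('wire',[np.round(ray(S,*s(*q),.003),4) for q in[(500,240),(430,370),(400,480)]],'strip',[np.round(ray(S,*s(*q),.04),4) for q in[(238,10),(222,480)]])
T=load('top');a=cv2.imread('pics/top20.png')[130:240,170:270]
cv2.imwrite('pics/z14.png',cv2.resize(a,None,fx=5,fy=5,interpolation=cv2.INTER_CUBIC))
```

```text
[ 0.617  -0.1989  0.011 ]
[ 0.6527 -0.2163  0.011 ]
[ 0.6468 -0.2332  0.011 ]
[ 0.6105 -0.2154  0.011 ]
body c [ 0.63172942 -0.21595367  0.011     ] len 0.04005120540856884 yaw -26.026410388808863
plug tip [ 0.59910421 -0.20197015  0.006     ]
wire [array([ 0.6721, -0.1931,  0.003 ]), array([ 0.6483, -0.2569,  0.003 ]), array([ 0.6384, -0.3041,  0.003 ])] strip [array([ 0.5913, -0.1211,  0.04  ]), array([ 0.5924, -0.3505,  0.04  ])]
```

View pics/z14.png

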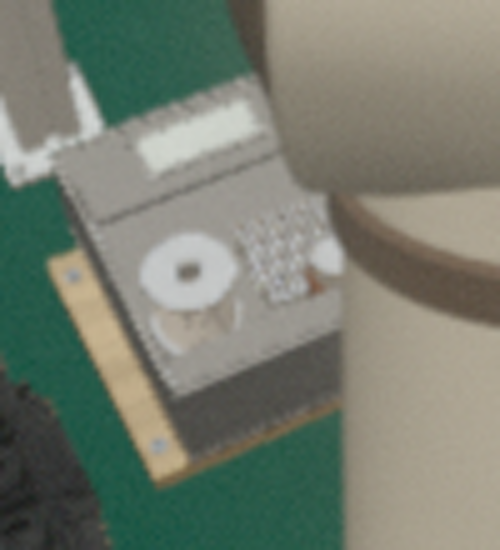

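Run:
```python
from h import *
a=cv2.imread('pics/top0.png')[135:200,290:400]
cv2.imwrite('pics/z15.png',cv2.resize(a,None,fx=7,fy=7,interpolation=cv2.INTER_CUBIC))
a=cv2.imread('pics/side14.png')[210:310,170:270]
cv2.imwrite('pics/z16.png',cv2.resize(a,None,fx=5.5,fy=5.5,interpolation=cv2.INTER_CUBIC))
```

```text
(no output)
```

View pics/z15.png

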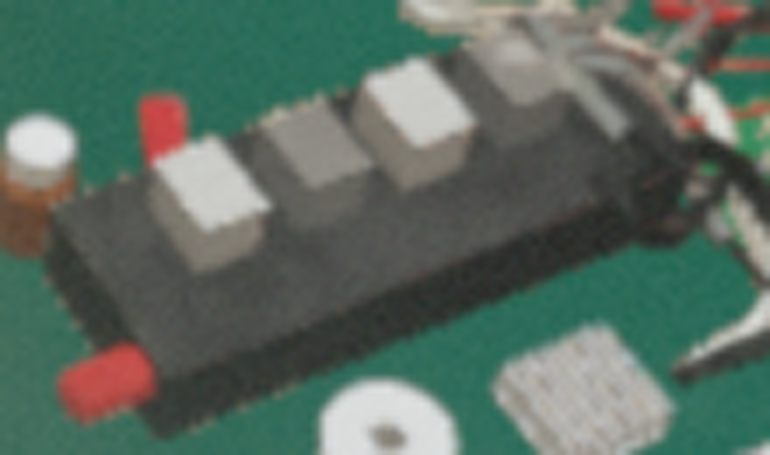

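View pics/z16.png

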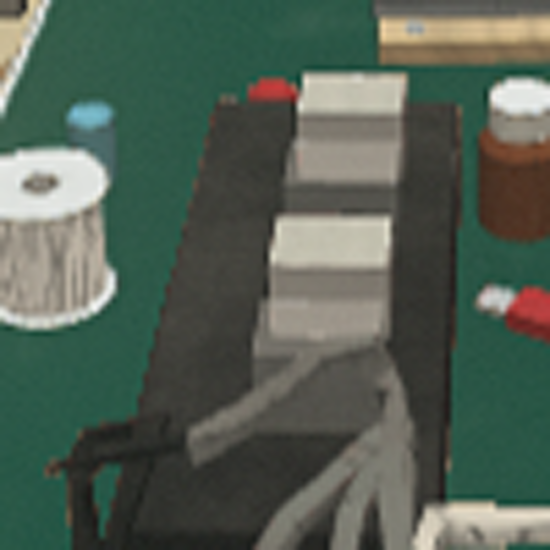

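Run:
```python
from h import *
S=load('side');T=load('top');t=lambda x,y:(290+x/7,135+y/7);s=lambda x,y:(170+x/5.5,210+y/5.5)
# corners: top-view: left(152,172)=+y,+x? bottom(208,230)=low x,+y ; right(268,208)=low x,-y ; top(208,138)
for n,a,b in[('b1 lowx -y',(268,208),(296,114)),('b1 hix +y',(152,172),(406,74)),('b1 lowx+y',(208,230),(302,73)),('b1 hix-y',(210,138),(404,115)),
 ('b2 lowx -y',(474,122),(268,268)),('b2 lowx+y',(412,146),(278,215)),('b2 hix-y',(418,58),(390,268)),('strip corner',(160,375),(215,105))]:
    print(n,tri(T,t(*a),S,s(*b)))
```

```text
b1 lowx -y (array([ 0.5297, -0.1911,  0.0804]), 0.0028)
b1 hix +y (array([ 0.5682, -0.1591,  0.0795]), 0.0054)
b1 lowx+y (array([ 0.5294, -0.1627,  0.0821]), 0.0028)
b1 hix-y (array([ 0.5706, -0.1895,  0.0801]), 0.0012)
b2 lowx -y (array([ 0.5305, -0.2915,  0.0803]), 0.0008)
b2 lowx+y (array([ 0.5306, -0.2608,  0.0811]), 0.0013)
b2 hix-y (array([ 0.5705, -0.2907,  0.0802]), 0.0015)
strip corner (array([ 0.4924, -0.1258,  0.0481]), 0.0033)
```

Emit:
step_arm([
  {"translation": [0.003,-0.002,-0.01],"rot": [0,0,-7],"grip": 0.18},
  {"translation": [0.003,-0.002,-0.01],"rot": [0,0,-7],"grip": 0.18},
  {"translation": [0.003,-0.0025,-0.02],"rot": [0,0,-7],"grip": 0.18},
  {"translation": [0.003,-0.002,-0.02],"rot": [0,0,-7],"grip": 0.18},
  {"translation": [0,0,-0.03],"rot": [0,0,0],"grip": 0.18},
  {"translation": [0,0,-0.02],"rot": [0,0,0],"grip": 0.18},
  {"translation": [0,0,0],"rot": [0,0,0],"grip": 0.18},
  {"translation": [0,0,0],"rot": [0,0,0],"grip": 0.18},
])

```text
time_s: 26.65
eef_pos: [0.6298, -0.2127, 0.1302]
ee_rot: [3.138, -0.004, 2.695]
force: [0.7, -0.2, 0.3]
grip_width: 0.0375
```

Run:
```python
from h import *
d=shot('side','side21')
o=observe();print(o['force'],o['eef_pos'],o['ee_rot'],o['grip_width'],o['joints'])
b=cv2.imread('pics/side21.png')[180:310,190:330]
cv2.imwrite('pics/z17.png',cv2.resize(b,None,fx=4,fy=4,interpolation=cv2.INTER_CUBIC))
```

```text
[ 0.13567846 -0.23123226  0.4691577 ] [ 0.63082012 -0.21360959  0.13202777] [ 3.13801479e+00 -1.02665705e-04  2.69470323e+00] 0.037678676636452864 [-0.5087917   0.55479158  1.44617842  0.00392139  1.14094937 -1.63433318]
```

View pics/z17.png

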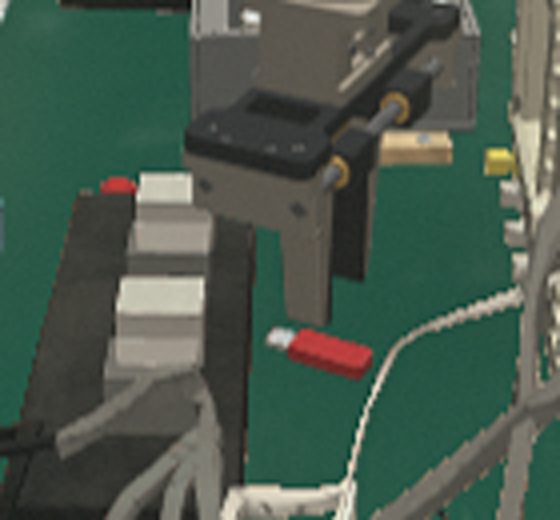

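Emit:
step_arm([
  {"translation": [0,-0.002,-0.015],"rot": [0,0,0],"grip": 0.18},
  {"translation": [0,0,-0.015],"rot": [0,0,0],"grip": 0.18},
  {"translation": [0,0,-0.009],"rot": [0,0,0],"grip": 0.18},
  {"translation": [0,0,0],"rot": [0,0,0],"grip": 0.18},
  {"translation": [0,0,0],"rot": [0,0,0],"grip": 0.18},
])

```text
time_s: 27.12
eef_pos: [0.6299, -0.2163, 0.091]
ee_rot: [3.138, -0.003, 2.693]
force: [1.2, 0.1, 0.2]
grip_width: 0.0376
```

Emit:
step_arm([
  {"translation": [0,0,0],"rot": [0,0,0],"grip": 0.8},
  {"translation": [0,0,0],"rot": [0,0,0],"grip": 0.8},
  {"translation": [0,0,0],"rot": [0,0,0],"grip": 0.8},
  {"translation": [0,0,0],"rot": [0,0,0],"grip": 0.8},
  {"translation": [0,0,0],"rot": [0,0,0],"grip": 0.8},
])

```text
time_s: 27.53
eef_pos: [0.6305, -0.2166, 0.0923]
ee_rot: [3.138, -0.001, 2.693]
force: [0.4, 0.7, 0.2]
grip_width: 0.0175
```

Emit:
step_arm([
  {"translation": [0,0,0.02],"rot": [0,0,0],"grip": 0.8},
  {"translation": [0,0,0.035],"rot": [0,0,0],"grip": 0.8},
  {"translation": [0,0,0.035],"rot": [0,0,0],"grip": 0.8},
  {"translation": [0,0.01,0.035],"rot": [0,0,0],"grip": 0.8},
  {"translation": [0.002,0.035,0],"rot": [0,0,7],"grip": 0.8},
  {"translation": [0.002,0.035,0],"rot": [0,0,7],"grip": 0.8},
  {"translation": [0.002,0.035,0],"rot": [0,0,7],"grip": 0.8},
  {"translation": [0.002,0.035,0],"rot": [0,0,7],"grip": 0.8},
  {"translation": [0.002,0.035,0],"rot": [0,0,0],"grip": 0.8},
  {"translation": [0.002,0.035,0],"rot": [0,0,0],"grip": 0.8},
  {"translation": [0,0.035,0],"rot": [0,0,0],"grip": 0.8},
  {"translation": [0,0.035,0],"rot": [0,0,0],"grip": 0.8},
  {"translation": [0,0.003,0],"rot": [0,0,0],"grip": 0.8},
  {"translation": [0,0,0],"rot": [0,0,0],"grip": 0.8},
  {"translation": [0,0,0],"rot": [0,0,0],"grip": 0.8},
])

```text
time_s: 28.78
eef_pos: [0.6423, 0.0761, 0.2168]
ee_rot: [3.139, -0.001, -3.101]
force: [1.0, -0.2, -0.2]
grip_width: 0.0177
```

Run:
```python
from h import *
d=shot('side','side22')
o=observe();print(o['force'],o['eef_pos'],o['ee_rot'],o['grip_width'],o['joints'])
b=cv2.imread('pics/side22.png')[90:260,150:330]
cv2.imwrite('pics/z18.png',cv2.resize(b,None,fx=3.3,fy=3.3,interpolation=cv2.INTER_CUBIC))
```

```text
[-0.06825564  0.77018732  0.68293137] [0.64235697 0.07536974 0.21681424] [ 3.13869349e+00 -1.18185365e-03 -3.10184514e+00] 0.017882248227542356 [-0.07067722  0.41253401  1.4615067   0.00288145  1.26904726 -1.68207775]
```

View pics/z18.png

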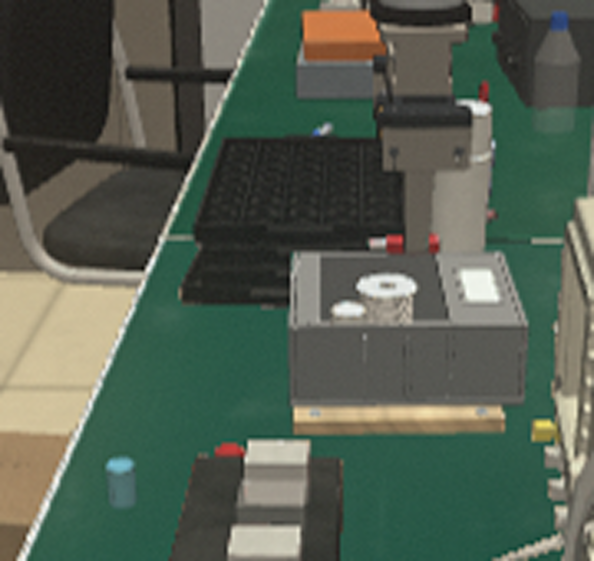

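Emit:
step_arm([
  {"translation": [0.001,0.001,-0.03],"rot": [0,0,0],"grip": 0.8},
  {"translation": [0,0,-0.025],"rot": [0,0,0],"grip": 0.8},
  {"translation": [0,0,-0.016],"rot": [0,0,0],"grip": 0.8},
  {"translation": [0,0,-0.008],"rot": [0,0,0],"grip": 0.8},
  {"translation": [0,0,0],"rot": [0,0,0],"grip": 0.8},
  {"translation": [0,0,0],"rot": [0,0,0],"grip": 0.8},
])

```text
time_s: 29.33
eef_pos: [0.6436, 0.0764, 0.1383]
ee_rot: [3.138, -0.001, -3.102]
force: [-0.2, 0.3, 0.4]
grip_width: 0.0175
```

Emit:
step_arm([
  {"translation": [0,0,-0.004],"rot": [0,0,0],"grip": 0.8},
  {"translation": [0,0,0],"rot": [0,0,0],"grip": 0.48},
  {"translation": [0,0,0],"rot": [0,0,0],"grip": 0.48},
  {"translation": [0,0,0],"rot": [0,0,0],"grip": 0.48},
  {"translation": [0,0,0.02],"rot": [0,0,0],"grip": 0.48},
  {"translation": [0,0,0.035],"rot": [0,0,0],"grip": 0.48},
  {"translation": [0,0,0.035],"rot": [0,0,0],"grip": 0.48},
  {"translation": [-0.0165,-0.014,0],"rot": [0,0,-7],"grip": 0.2},
  {"translation": [-0.0165,-0.014,0],"rot": [0,0,-7],"grip": 0.2},
  {"translation": [-0.0165,-0.014,0],"rot": [0,0,-7],"grip": 0.2},
  {"translation": [-0.0165,-0.014,0],"rot": [0,0,-7],"grip": 0.2},
  {"translation": [-0.0165,-0.014,0],"rot": [0,0,-7],"grip": 0.2},
  {"translation": [-0.016,-0.014,0],"rot": [0,0,-7],"grip": 0.2},
  {"translation": [-0.016,-0.014,0],"rot": [0,0,-7],"grip": 0.2},
  {"translation": [-0.016,-0.014,0],"rot": [0,0,-7],"grip": 0.2},
  {"translation": [-0.016,-0.014,0],"rot": [0,0,-7],"grip": 0.2},
  {"translation": [-0.016,-0.014,0],"rot": [0,0,-7],"grip": 0.2},
  {"translation": [-0.016,-0.014,0],"rot": [0,0,-7],"grip": 0.2},
  {"translation": [-0.016,-0.014,0],"rot": [0,0,-7],"grip": 0.2},
  {"translation": [-0.016,-0.015,0],"rot": [0,0,-6],"grip": 0.2},
])

```text
time_s: 31.0
eef_pos: [0.4321, -0.1059, 0.2243]
ee_rot: [3.137, -0.001, 1.606]
force: [-0.0, -0.7, -0.4]
grip_width: 0.0367
```

Emit:
step_arm([
  {"translation": [0,0,-0.03],"rot": [0,0,0],"grip": 0.2},
  {"translation": [0,0,0],"rot": [0,0,0],"grip": 0.2},
])

```text
time_s: 31.17
eef_pos: [0.4304, -0.1051, 0.1909]
ee_rot: [-3.14, -0.004, 1.61]
force: [-1.2, 0.7, -0.6]
grip_width: 0.0368
```

Run:
```python
from h import *
d=shot('side','side23');shot('top','top23')
o=observe();print(o['force'],o['eef_pos'],o['ee_rot'],o['grip_width'],o['joints'])
b=cv2.imread('pics/side23.png')[130:300,120:330]
cv2.imwrite('pics/z19.png',cv2.resize(b,None,fx=3.3,fy=3.3,interpolation=cv2.INTER_CUBIC))
```

```text
[0.33760623 0.14865735 1.22039866] [ 0.43228098 -0.10510643  0.19363487] [ 3.13984373e+00 -2.34649990e-03  1.61168471e+00] 0.03682038068794125 [-0.51299616 -0.06838995  2.05908152  0.00319332  1.15064979 -0.55518466]
```

View pics/z19.png

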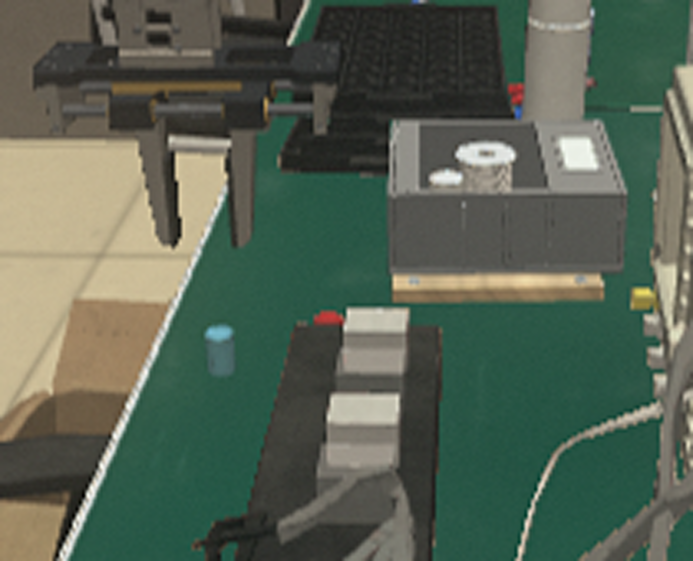

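View pics/top23.png

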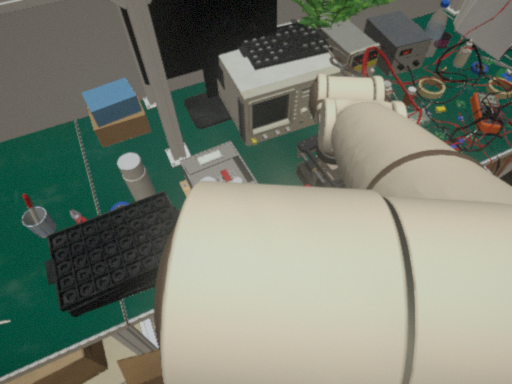

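Run:
```python
from h import *
S=load('side');s=lambda x,y:(120+x/3.3,130+y/3.3)
print(ray(S,*s(219,333),.032),ray(S,*s(221,366),0))
```

```text
[ 0.43569846 -0.10896189  0.032     ] [ 4.33368363e-01 -1.00295179e-01  5.55111512e-17]
```

Emit:
step_arm([
  {"translation": [0.002,-0.002,-0.03],"rot": [0,0,0],"grip": 0.2},
  {"translation": [0,0,-0.03],"rot": [0,0,0],"grip": 0.2},
  {"translation": [0,0,-0.025],"rot": [0,0,0],"grip": 0.2},
  {"translation": [0,0,-0.012],"rot": [0,0,0],"grip": 0.2},
  {"translation": [0,0,0],"rot": [0,0,0],"grip": 0.2},
  {"translation": [0,0,0],"rot": [0,0,0],"grip": 0.8},
  {"translation": [0,0,0],"rot": [0,0,0],"grip": 0.8},
  {"translation": [0,0,0],"rot": [0,0,0],"grip": 0.8},
  {"translation": [0,0,0],"rot": [0,0,0],"grip": 0.8},
  {"translation": [0,0,0],"rot": [0,0,0],"grip": 0.8},
])

```text
time_s: 32.1
eef_pos: [0.4361, -0.1081, 0.0986]
ee_rot: [3.135, 0.001, 1.611]
force: [0.1, 0.4, 6.9]
grip_width: 0.0193
```

Emit:
step_arm([
  {"translation": [0,0,0.025],"rot": [0,0,0],"grip": 0.8},
  {"translation": [0,0,0.035],"rot": [0,0,0],"grip": 0.8},
  {"translation": [0,0,0.035],"rot": [0,0,0],"grip": 0.8},
  {"translation": [0.01,0.007,0.025],"rot": [0,0,0],"grip": 0.8},
  {"translation": [0.026,0.0195,0],"rot": [0,0,0],"grip": 0.8},
  {"translation": [0.027,0.02,0],"rot": [0,0,0],"grip": 0.8},
  {"translation": [0.027,0.02,0],"rot": [0,0,0],"grip": 0.8},
  {"translation": [0.027,0.02,0],"rot": [0,0,0],"grip": 0.8},
  {"translation": [0.027,0.02,0],"rot": [0,0,0],"grip": 0.8},
  {"translation": [0.027,0.02,0],"rot": [0,0,0],"grip": 0.8},
  {"translation": [0.025,0.019,0],"rot": [0,0,0],"grip": 0.8},
  {"translation": [0,0,0],"rot": [0,0,0],"grip": 0.8},
  {"translation": [0,0,0],"rot": [0,0,0],"grip": 0.8},
])

```text
time_s: 33.18
eef_pos: [0.6312, 0.0389, 0.2166]
ee_rot: [3.139, -0.001, 1.613]
force: [-0.5, 0.3, -0.2]
grip_width: 0.0191
```

Run:
```python
from h import *
d=shot('side','side24');shot('top','top24')
o=observe();print(o['force'],o['eef_pos'],o['ee_rot'],o['grip_width'],o['joints'])
b=cv2.imread('pics/side24.png')[90:240,180:330];a=cv2.imread('pics/top24.png')[110:260,150:300]
cv2.imwrite('pics/z20.png',cv2.resize(np.hstack([b,a]),None,fx=2.65,fy=2.65,interpolation=cv2.INTER_CUBIC))
```

```text
[0.56940829 0.26555194 0.54027735] [0.63014978 0.0375947  0.2167763 ] [ 3.13900949e+00 -8.50062949e-04  1.61115503e+00] 0.018902457483803703 [-1.31989599e-01  3.72897554e-01  1.51341220e+00  1.34801765e-03
  1.25288406e+00 -1.72767034e-01]
```

View pics/z20.png

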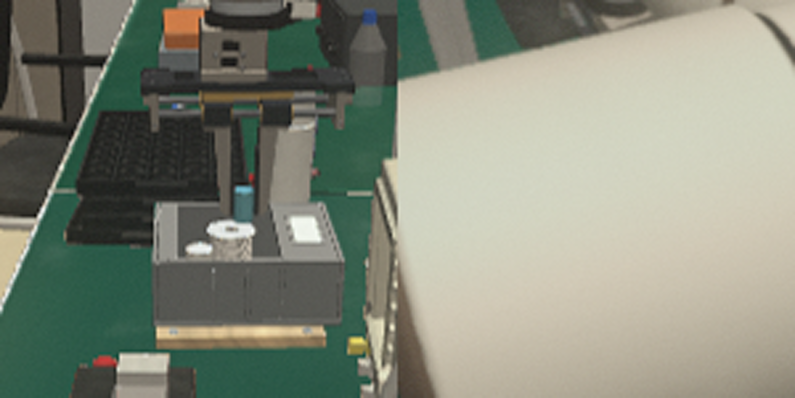

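Emit:
step_arm([
  {"translation": [0.001,-0.001,-0.03],"rot": [0,0,0],"grip": 0.8},
  {"translation": [0,0,-0.03],"rot": [0,0,0],"grip": 0.8},
  {"translation": [0,0,-0.02],"rot": [0,0,0],"grip": 0.8},
  {"translation": [0,0,-0.01],"rot": [0,0,0],"grip": 0.8},
  {"translation": [0,0,-0.003],"rot": [0,0,0],"grip": 0.8},
  {"translation": [0,0,0],"rot": [0,0,0],"grip": 0.8},
])

```text
time_s: 33.78
eef_pos: [0.6312, 0.0363, 0.1238]
ee_rot: [3.139, -0.001, 1.61]
force: [0.4, -0.5, 0.1]
grip_width: 0.0193
```

Release, rise, and retreat to where the arm blocks neither camera.

Emit:
step_arm([
  {"translation": [0,0,0],"rot": [0,0,0],"grip": 0.46},
  {"translation": [0,0,0],"rot": [0,0,0],"grip": 0.46},
  {"translation": [0,0,0],"rot": [0,0,0],"grip": 0.46},
  {"translation": [0,0,0.02],"rot": [0,0,0],"grip": 0.46},
  {"translation": [0,0,0.035],"rot": [0,0,0],"grip": 0.46},
  {"translation": [0,0,0.035],"rot": [0,0,0],"grip": 0.46},
  {"translation": [-0.01,-0.035,0.02],"rot": [0,0,0],"grip": 0.46},
  {"translation": [-0.01,-0.038,0.02],"rot": [0,0,0],"grip": 0.46},
  {"translation": [-0.01,-0.038,0.02],"rot": [0,0,0],"grip": 0.46},
  {"translation": [-0.01,-0.038,0.01],"rot": [0,0,0],"grip": 0.46},
  {"translation": [-0.01,-0.038,0],"rot": [0,0,0],"grip": 0.46},
  {"translation": [-0.01,-0.038,0],"rot": [0,0,0],"grip": 0.46},
  {"translation": [-0.01,-0.038,0],"rot": [0,0,0],"grip": 0.46},
  {"translation": [-0.01,-0.038,0],"rot": [0,0,0],"grip": 0.46},
  {"translation": [-0.01,-0.038,0],"rot": [0,0,0],"grip": 0.46},
  {"translation": [-0.01,-0.038,0],"rot": [0,0,0],"grip": 0.46},
  {"translation": [-0.01,-0.038,0],"rot": [0,0,0],"grip": 0.46},
  {"translation": [0,0,0],"rot": [0,0,0],"grip": 0.46},
])

```text
time_s: 35.28
eef_pos: [0.5205, -0.3803, 0.2826]
ee_rot: [3.138, 0.003, 1.605]
force: [-0.2, 0.1, -0.1]
grip_width: 0.0245
```

Run:
```python
from h import *
d=shot('side','side25');shot('top','top25')
o=observe();print(o['force'],o['eef_pos'],o['ee_rot'],o['grip_width'],o['joints'])
b=cv2.imread('pics/side25.png')[100:280,140:320]
cv2.imwrite('pics/z21.png',cv2.resize(b,None,fx=3.2,fy=3.2,interpolation=cv2.INTER_CUBIC))
a=cv2.imread('pics/top25.png')[110:260,150:300]
cv2.imwrite('pics/z22.png',cv2.resize(a,None,fx=3.9,fy=3.9,interpolation=cv2.INTER_CUBIC))
```

```text
[ 0.2621393   0.94718799 -0.11253331] [ 0.52247798 -0.37507334  0.28228206] [ 3.13714419e+00 -7.24486594e-04  1.60875036e+00] 0.024840527764102845 [-0.81155428  0.34483935  1.4156367   0.00389056  1.37872452 -0.85024481]
```

View pics/z21.png

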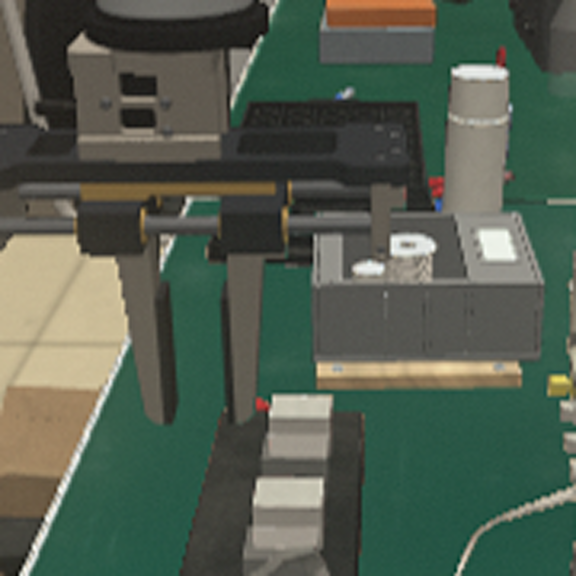

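View pics/z22.png

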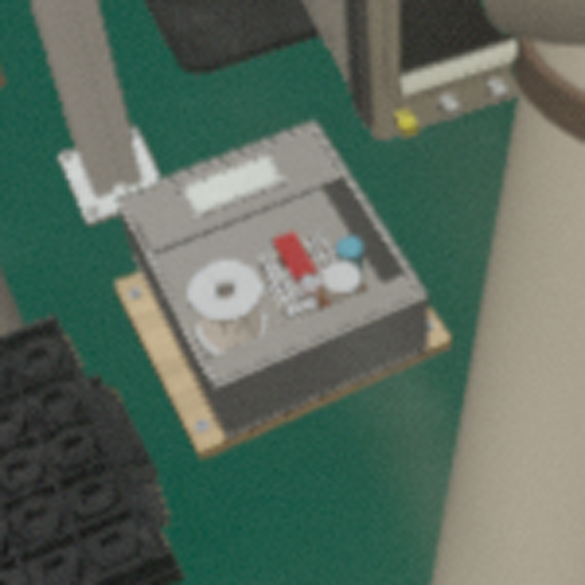

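View pics/top25.png

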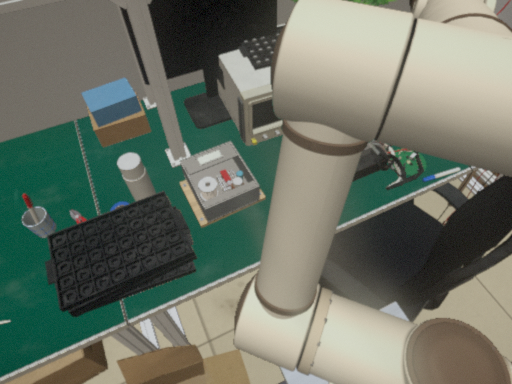

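Emit:
step_arm([
  {"translation": [-0.005,0.036,0.01],"rot": [0,0,0],"grip": 0.46},
  {"translation": [-0.005,0.038,0.01],"rot": [0,0,0],"grip": 0.46},
  {"translation": [-0.005,0.038,0.01],"rot": [0,0,0],"grip": 0.46},
  {"translation": [-0.005,0.038,0.01],"rot": [0,0,0],"grip": 0.46},
  {"translation": [-0.005,0.038,0],"rot": [0,0,0],"grip": 0.46},
  {"translation": [-0.005,0.038,0],"rot": [0,0,0],"grip": 0.46},
  {"translation": [-0.005,0.038,0],"rot": [0,0,0],"grip": 0.46},
  {"translation": [-0.005,0.038,0],"rot": [0,0,0],"grip": 0.46},
  {"translation": [-0.005,0.038,0],"rot": [0,0,0],"grip": 0.46},
  {"translation": [-0.01,0.038,0],"rot": [0,0,0],"grip": 0.46},
  {"translation": [-0.01,0.038,0],"rot": [0,0,0],"grip": 0.46},
  {"translation": [-0.015,0.038,0],"rot": [0,0,0],"grip": 0.46},
  {"translation": [-0.015,0.038,0],"rot": [0,0,0],"grip": 0.46},
  {"translation": [-0.02,0.035,0],"rot": [0,0,0],"grip": 0.46},
  {"translation": [-0.02,0.035,0],"rot": [0,0,0],"grip": 0.46},
  {"translation": [-0.025,0.03,0],"rot": [0,0,0],"grip": 0.46},
  {"translation": [-0.025,0.03,0],"rot": [0,0,0],"grip": 0.46},
  {"translation": [-0.025,0.03,0],"rot": [0,0,0],"grip": 0.46},
  {"translation": [-0.025,0.03,0],"rot": [0,0,0],"grip": 0.46},
  {"translation": [0,0,0],"rot": [0,0,0],"grip": 0.46},
])

```text
time_s: 37.05
eef_pos: [0.2823, 0.3127, 0.3221]
ee_rot: [3.139, -0.004, 1.622]
force: [0.4, 0.2, 0.2]
grip_width: 0.0252
```

Emit:
step_arm([
  {"translation": [-0.03,0.03,0],"rot": [0,0,0],"grip": 0.46},
  {"translation": [-0.03,0.03,0],"rot": [0,0,0],"grip": 0.46},
  {"translation": [-0.03,0.03,0],"rot": [0,0,0],"grip": 0.46},
  {"translation": [-0.03,0.03,0],"rot": [0,0,0],"grip": 0.46},
  {"translation": [-0.03,0.025,0],"rot": [0,0,0],"grip": 0.46},
  {"translation": [-0.02,0.02,0],"rot": [0,0,0],"grip": 0.46},
  {"translation": [0,0,0],"rot": [0,0,0],"grip": 0.46},
])

```text
time_s: 37.63
eef_pos: [0.1157, 0.4731, 0.322]
ee_rot: [3.139, -0.003, 1.618]
force: [-0.8, 0.9, 0.2]
grip_width: 0.0248
```

Run:
```python
from h import *
d=shot('side','side26');shot('top','top26')
o=observe();print(o['time_s'],o['force'],o['eef_pos'],o['ee_rot'],o['grip_width'],o['joints'])
for n,(r0,r1,c0,c1) in{'side26':(90,384,120,512),'top26':(80,330,0,330)}.items():
    a=cv2.imread(f'pics/{n}.png')[r0:r1,c0:c1]; k=min(800/(c1-c0),600/(r1-r0))
    cv2.imwrite(f'pics/{n}b.png',cv2.resize(np.clip(a*1.3,0,255).astype(np.uint8),None,fx=k,fy=k,interpolation=cv2.INTER_CUBIC))
a=cv2.imread('pics/top26.png')[20:240,250:512];k=2.7
cv2.imwrite('pics/top26c.png',cv2.resize(np.clip(a*1.3,0,255).astype(np.uint8),None,fx=k,fy=k,interpolation=cv2.INTER_CUBIC))
```

```text
37.7333 [ 0.30452187 -0.63337544 -0.16714438] [0.11874554 0.47118561 0.32180393] [ 3.13781102e+00 -1.01616029e-03  1.61495110e+00] 0.025416418496628252 [ 1.07595153 -0.09177735  1.81561758 -0.00275733  1.41493988  1.03222286]
```

View pics/side26b.png

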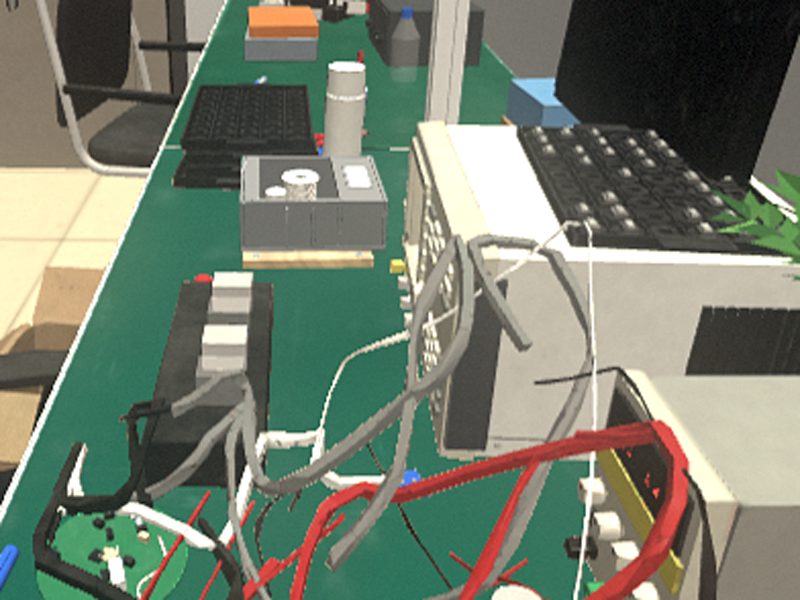

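View pics/top26b.png

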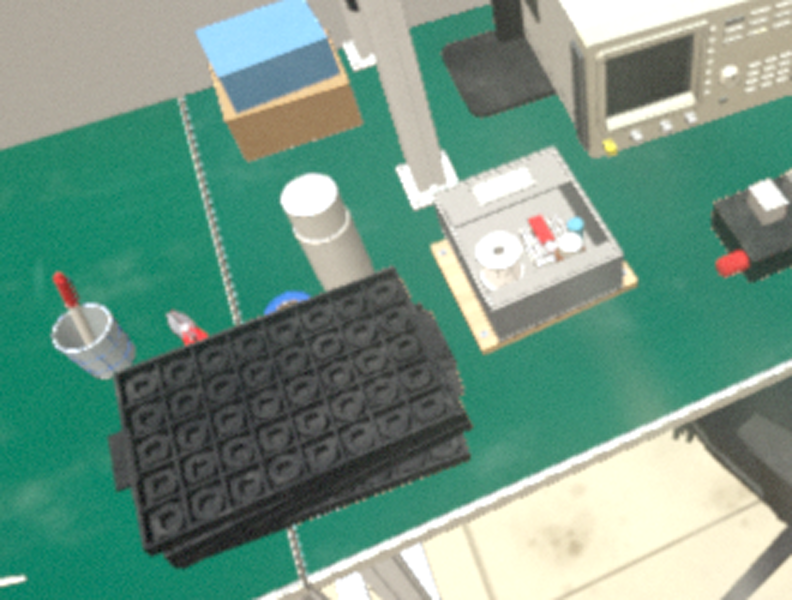

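View pics/top26c.png

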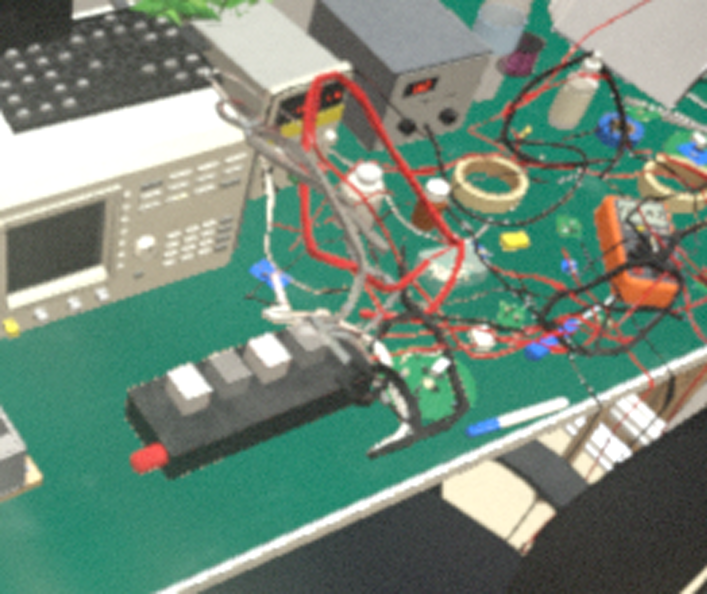

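Run:
```python
from h import *
S=load('side');T=load('top')
a=cv2.imread('pics/side26.png')[150:230,225:325];cv2.imwrite('pics/z23.png',cv2.resize(a,None,fx=7,fy=7,interpolation=cv2.INTER_CUBIC))
a=cv2.imread('pics/top26.png')[135:235,170:275];cv2.imwrite('pics/z24.png',cv2.resize(a,None,fx=6,fy=6,interpolation=cv2.INTER_CUBIC))
```

```text
(no output)
```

View pics/z23.png

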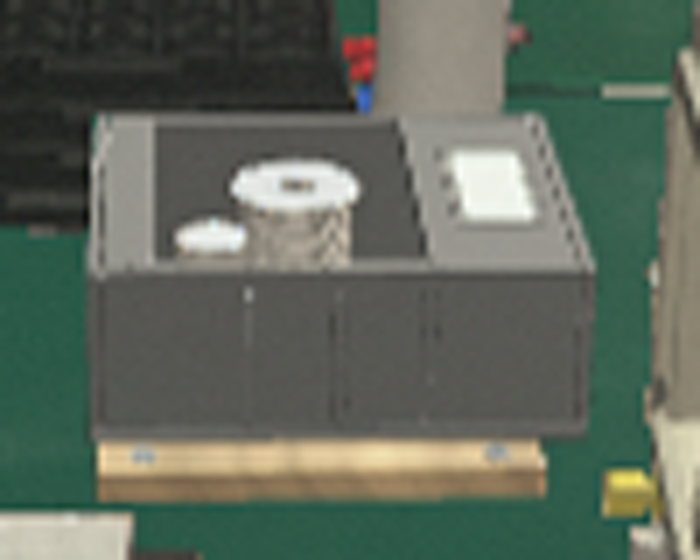

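View pics/z24.png

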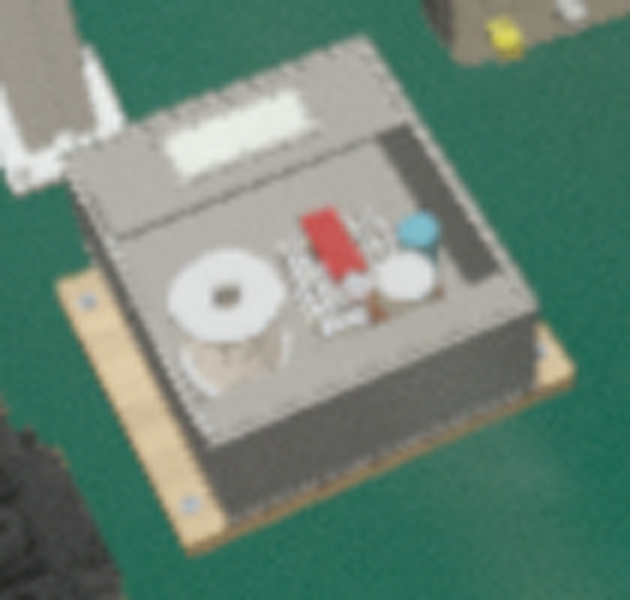

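```bash
python3 -c "
from plant import workorder
print(workorder.sign_off())"
```

```text
the job is handed in; nothing more can be done
None
```

The bin is lying on its back on the board, mouth up, with the five loose parts I could find packed inside. I handed the job in at about 38 s.

- **Bin:** I slid it without lifting until it was square against the board's front edge, with a firm 20 N contact. I then pushed high on its front panel, and it tipped over the edge onto its back.
- **Foot position:** when it fell, the foot ended up about 35 mm short of the edge, towards the robot. I slid the lying bin forward again. In the last pictures the foot is within about 3 mm of the edge and parallel to it.
- **Parts:** the heat sink, spool, glue pot, red USB adapter and sleeve roll are all inside. None stands above the rim in either view; the tallest, the glue pot, should be about 5 mm below it.
- **Missing part:** I saw no dark grey adapter (adapter_0) in either view, including with the arm clear, so I took it as absent.
- **Thermos:** it was not touched and is still standing where it was. The gripper was empty and clear of everything when I handed in.
- **Disagreements:** the two cameras differed by about 3 to 5 mm in x, so I averaged them. I saw no knock and no grip slip.

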